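# Isolate, load and restart the tube mixer

## Task

Switch the tube mixer off at the grey isolator box by throwing its yellow-barred handle over to the red side. With it off, set the orange tube rack down gently and squarely in the mixer's tray and turn the speed selector exactly two clicks clockwise (seen from above) from where it stands, then throw the handle back to the green side and let go of everything. Keep the orange rack upright, and leave the blue rack and the amber bottle where they stand.

Things in the scene. Friction and masses are not known exactly. Their poses are not given: they have to be found in the camera images.
- switch (a joint): Isolator handle, a toggle that tips over centre between two detents: 0 rad = off (leans 0.55 rad from vertical towards the red plate), 1.1 rad = on (leans 0.55 rad towards the green plate). It starts on. The bar is weighted: some 2 N against it pushes the handle up, and past the upright (0.55) it falls home by itself.
- pivot (a point): Centre of the handle's hinge, inside the grey isolator box (130 x 100 mm, 75 mm high, fixed to the bench), 65 mm above the bench. Its x axis is level and points from the red side (off) to the green side (on); the hinge runs along its y axis.
- switch_bar (a point): Centre of the handle's yellow cross-bar: 70 mm long along the hinge direction, 16 mm thick across (in the swing direction), 24 mm tall along the handle; 88 mm from the hinge, on a steel arm 12 mm thick and 24 mm wide. The bar's end is 100 mm from the hinge.
- speed (a joint): Speed selector of the mixer, four detents at 0, 0.6, 1.2 and 1.8 rad (one click = 0.6 rad), growing as it turns clockwise seen from above. End stops lie 0.25 rad beyond the first and last detents. It starts at 0 or 0.6. Takes under 0.1 N m to turn; let go within 0.2 rad of a detent it settles into it.
- speed_grip (a point): On the selector's vertical axis, 34 mm above the mixer's blue control deck (deck 90 mm above the bench), the height at which to grip its black bar: 66 mm long, 15 mm thick, from 9 to 51 mm above the deck, on a grey disc of 72 mm diameter, 9 mm high. The bar runs along this point's x axis, and the end with the orange mark (the pointer) is at +x.
- speed_pointer (a point): The orange-marked end of the selector's bar, at its top edge, 33 mm from the axis. White dots on the deck mark the four detents.
- tray (a point): Centre of the floor of the mixer's tray, 60 mm above the bench. The tray is 132 mm inside along this point's x axis and 76 mm along its y axis, with a rim 12 mm high and 5 mm thick, open above. The mixer (200 x 280 mm, cream and blue) is fixed to the bench; the selector's axis lies 145 mm from here along -y of this point.
- orange_rack_mid (a point): Centre of the orange tube rack, loose, about 0.3 kg: 120 mm long (its x axis) x 64 mm wide (y), 100 mm high over all, this point half-way up, 50 mm above its underside. A carrying bar 14 mm wide and 14 mm tall runs along its whole length over the middle, with its centre 43 mm above this point; the white tube caps end 12 mm above this point, and between caps and bar it is open. It may go in the tray either way round.
- blue_rack_mid (a point): Centre of a blue rack of the same shape, 50 mm above its underside. Leave it alone.
- bottle_mid (a point): Centre of the amber bottle, 62 mm diameter, 140 mm high. Leave it alone.

How it is judged:
On the way, in this order (a step that is already met when the one before it is completed fails the run):
1. the handle is off (red side), before the rack is loaded or the selector turned (value of joint switch below 0.2 rad and horizontal distance between orange_rack_mid and tray above 0.08 m and distance of speed_pointer from where it was at the start of the episode below 0.012 m), for 0.2 s.
2. with the handle still off, the orange rack sits in the tray and the selector stands two clicks on, in either order (value of joint switch below 0.2 rad and horizontal distance between orange_rack_mid and tray below 0.014 m and z of orange_rack_mid in the frame of tray between 0.044 and 0.054 m and angle between orange_rack_mid's own z axis and vertical below 0.06 rad and angle between the x axis of orange_rack_mid and the x axis of tray, either way round below 0.2 rad and distance of speed_pointer from where it was at the start of the episode between 0.0339 and 0.0405 m), for 0.2 s.
At the end, for the whole second after the job is handed in: The handle is on (joint above 0.9 rad), the orange rack stands upright and at rest on the tray floor (centre within 14 mm of the tray's centre, turned less than 0.2 rad, not resting on the rim), and the selector stands two clicks (1.2 rad, within about 0.12) clockwise from its start (value of joint switch above 0.9 rad and horizontal distance between orange_rack_mid and tray below 0.014 m and z of orange_rack_mid in the frame of tray between 0.044 and 0.054 m and angle between orange_rack_mid's own z axis and vertical below 0.06 rad and angle between the x axis of orange_rack_mid and the x axis of tray, either way round below 0.2 rad and distance of speed_pointer from where it was at the start of the episode between 0.0339 and 0.0405 m and linear speed of orange_rack below 0.02 m/s); the robot touches nothing.
It fails at once if blue rack or amber bottle moved by more than 30 mm or tipped (distance of any of blue_rack_mid, bottle_mid from where it was at the start of the episode above 0.03 m or angle between any of blue_rack_mid, bottle_mid's own z axis and vertical above 0.5 rad).
It fails at once if orange rack tilted by more than 0.7 rad (angle between orange_rack_mid's own z axis and vertical above 0.7 rad).
It fails at once if orange rack dropped or slammed into the tray (faster than 0.5 m/s just above it) (horizontal distance between orange_rack_mid and tray below 0.03 m and z of orange_rack_mid in the frame of tray below 0.09 m and linear speed of orange_rack above 0.5 m/s).
It also fails if it takes over 72 s, if anything falls off the work surface, if the arm or the gripper's body presses on something with over 40 N, if the wrist force passes 120 N, or if a joint passes its speed limit or range.

## Robot

A 6-joint arm with a two-finger parallel gripper is mounted at the origin on the work surface. World frame = base frame: x ahead of the robot, y to its left, z up, the work surface at z = 0. Lengths are in m, angles in rad, forces in N, time in s.
With the tool pointing down it reaches from about 0.375 to 0.9 m from the base axis. Payload 3.1 kg.
Tool frame: the origin (TCP) lies at the very end of the fingers, on their centre line; the grasp point (between the pads) lies 19 mm behind it; z points along the fingers, y is the direction in which the jaws open and shut (so a half turn about z gives the same grasp; the last joint's range is limited). The gripper opens to 87 mm and grips with 3 to 60 N. Pads are 19 mm wide; open, the fingers measure 117 mm over their backs; the gripper's body (75 mm by 190 mm) begins 51 mm behind the grasp point.
Start: joints at [-1.446, 0.527, 1.433, -0, 1.181, -0.178], TCP at [0.186, -0.597, 0.223] pointing down, gripper open.
Joint ranges: [-3.08, 3.08], [-0.75, 2.2], [0.22, 2.44], [-1.43, 4.57], [0, 2.65], [-2.85, 2.85]. Speed limits (rad/s): [2.79, 2.79, 3.14, 3.14, 3.14, 3.14].

## Interface

Orientations are given as [roll, pitch, yaw] about the fixed x, y, z axes, in that order (R = Rz(yaw) Ry(pitch) Rx(roll)).
In Python, from cell import arm gives the robot as it stands.
- The arm moves only by the shell command python3 -m crank 'ROWS' [FORCE]. ROWS is JSON, a list of rows, each an object with "translation": the shift along the tool's x, y, z in cm, a list of three; "spin": the turn about the tool's z in degrees; "hand": the gripper command: -1 is fully open, 1 is shut, values between are in proportion. A call has exactly 5 rows; each row shifts and turns the pose as measured when the row begins, along the tool's axes as they then stand; what a row does not reach is not made up. A row lasts 1/12 s, in which the tool goes at most 41.7 mm and 7.16 degrees, less where a joint would pass 70% of its speed; a pose out of reach is approached as far as the arm can. A call is refused whole if a number of a shift passes 4.17 or a number of a turn 7.16, either way. A call with a gripper value outside its range is refused whole. The fingers move at their own pace and stop on an object; FORCE is the grip in N (left out, the last holds). Time passes only in rows, so rows that do not move let the fingers close, or fill a call up. It gives the time, the measured TCP pose, the force and the opening at its end, in the units of the state.
- arm.state(): the state, without advancing time (a new reading comes with each control period).
- arm.capture(name): name is "scene" or "top" or "wrist"; returns a dict with "image" (400x640x3 uint8, red, green, blue), "fovy" (degrees; the focal length in pixels is half the picture's height over the tangent of half this angle, whatever the lens; pixels are square), "cx", "cy" (the principal point, pixels), "position" and "orientation" of the camera in the world. Camera axes: x right, y up, looking along -z (the intrinsics and any distortion apply to the point x, -y, -z); pixel columns grow to the right and rows downward; lengths in m; the calibration is good to about 2 mm. The wrist camera is an equidistant fisheye: a pixel r from the principal point sees the ray r / f radians off the axis. A picture is of the moment at which its call begins. There is no depth.
- arm.close_job(): hands the job in, once; it reports no verdict.
The state is a dict: "t": time; "q": joint angles; "joint_vel": joint speeds; "joint_efforts": joint torques, N m; "position": TCP position; "eef_rot": TCP orientation; "ft_force": force on the tool from outside, world axes, zero at the start; "torque": the same for the moment, N m; "finger_gap": finger opening in m.
Only numpy, scipy, OpenCV 4.12 (cv2) and the standard library are available. Lean on these libraries where they do the work, as an engineer would, in place of code of your own. Each camera call takes 0.05 s, during which the arm holds its last target.

## Working session

There is one attempt and no reset: what is moved stays moved. The work goes in short steps, Python scripts to look and compute and a shell command to move; the robot and the scene stay as the last step left them, time stands still between calls to the robot, and variables do not carry over. Pictures are saved under pics/ and viewed, and the job is handed in when it is done.

```bash
ls; mkdir -p pics; python3 - <<'E'
from cell import arm
import cv2, json
s=arm.state(); print(s)
for n in ["scene","top","wrist"]:
    c=arm.capture(n)
    cv2.imwrite(f"pics/{n}0.png",c["image"][:,:,::-1])
    print(n,c["fovy"],c["cx"],c["cy"],c["position"],c["orientation"],[k for k in c if k!='image'])
E
```

```text
pics
{'t': 0.0, 'q': array([-1.44650298e+00,  5.28456821e-01,  1.43390641e+00, -2.03082212e-05,
        1.18137029e+00, -1.78504312e-01]), 'joint_vel': array([ 0.00111298,  0.00091392, -0.00186253,  0.00226616,  0.00108145,
        0.00030807]), 'joint_efforts': array([-4.21809646e-04, -4.40043819e+01, -1.76594514e+01,  6.32961025e-02,
        5.82491979e-02, -1.68485476e-04]), 'position': array([ 0.18629802, -0.59582513,  0.22157606]), 'eef_rot': array([-3.13948246e+00, -3.61656064e-04,  3.02805009e-01]), 'ft_force': array([-0.81213693, -0.66098662, -0.27916993]), 'torque': array([ 0.05018127,  0.00856808, -0.03556846]), 'finger_gap': 0.08688222459355541}
scene 45.468504166966454 322.8135441047201 193.42463143065652 [ 1.61724683 -0.48404084  0.85411436] [1.00891065 0.02443347 1.13293612] ['fovy', 'cx', 'cy', 'position', 'orientation']
top 53.97928071709691 316.4193960813978 204.69562683420418 [ 0.45999722 -0.01946337  1.08433457] [ 9.66506912e-02  4.14829211e-04 -1.58808016e+00] ['fovy', 'cx', 'cy', 'position', 'orientation']
wrist 65.70646984690485 316.76694919443554 193.18492900076552 [ 0.2535849  -0.57424875  0.3833465 ] [-2.57212553e-01  8.66764691e-04 -1.26781075e+00] ['fovy', 'cx', 'cy', 'position', 'orientation']
```

View pics/scene0.png

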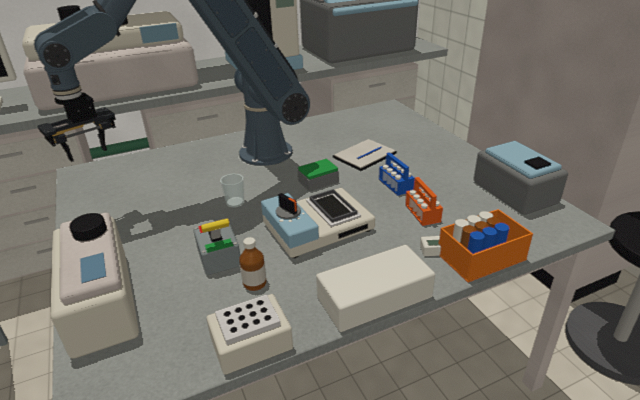

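View pics/top0.png

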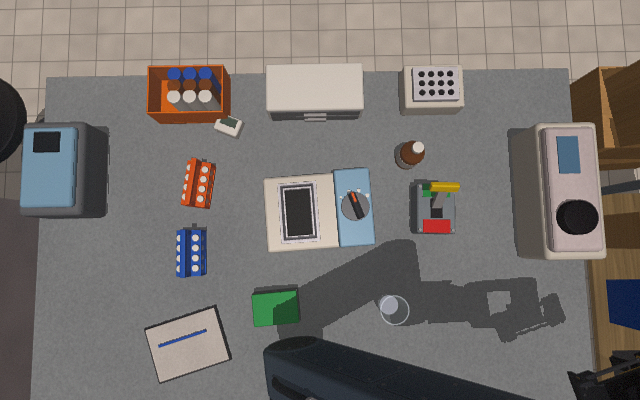

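View pics/wrist0.png

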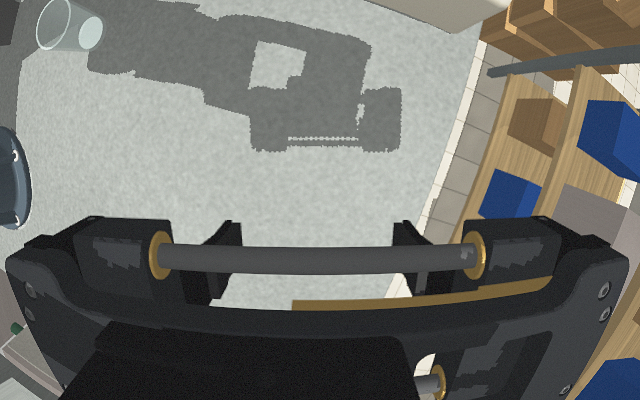

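```bash
cat > h.py <<'E'
import numpy as np, cv2
from scipy.spatial.transform import Rotation as R
def ray(c,u,v):
    f=200/np.tan(np.radians(c["fovy"]/2))
    x,y=(u-c["cx"])/f,(v-c["cy"])/f
    d=np.array([x,-y,-1.]); return R.from_euler('xyz',c["orientation"]).as_matrix()@d
def onz(c,u,v,z):
    d=ray(c,u,v);p=np.array(c["position"]);return p+d*(z-p[2])/d[2]
def proj(c,P):
    f=200/np.tan(np.radians(c["fovy"]/2))
    p=R.from_euler('xyz',c["orientation"]).as_matrix().T@(np.array(P)-c["position"])
    return c["cx"]+f*p[0]/-p[2], c["cy"]-f*p[1]/-p[2]
def crop(img,x0,y0,x1,y1,k,name):
    o=cv2.resize(img[y0:y1,x0:x1,::-1],None,fx=k,fy=k,interpolation=cv2.INTER_CUBIC)
    cv2.imwrite(name,o)
E
python3 - <<'E'
from h import *
import pickle
from cell import arm
c={n:arm.capture(n) for n in["top","scene"]}
pickle.dump(c,open("cams.pkl","wb"))
t=c["top"]["image"];s=c["scene"]["image"]
crop(t,255,130,475,270,3.6,"pics/a1.png")
crop(t,160,145,260,285,4,"pics/a2.png")
crop(s,180,160,400,300,3.6,"pics/a3.png")
E
```

```text
(no output)
```

View pics/a1.png

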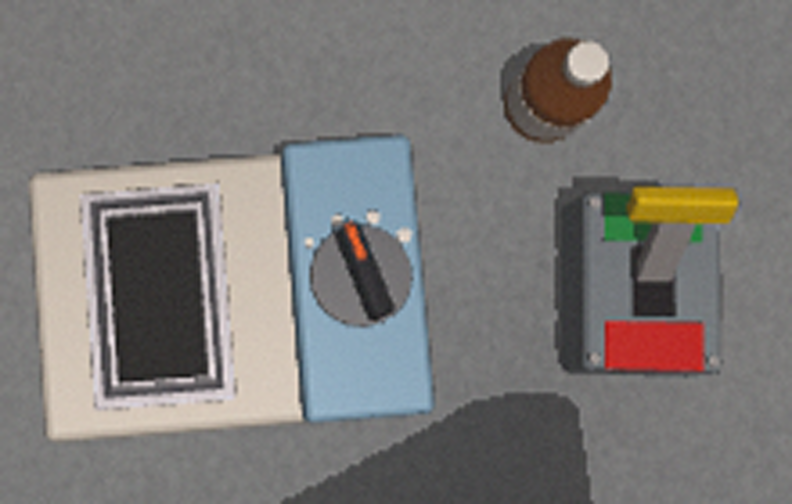

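View pics/a2.png

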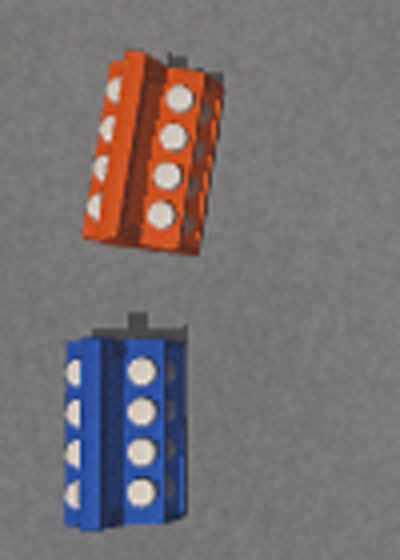

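View pics/a3.png

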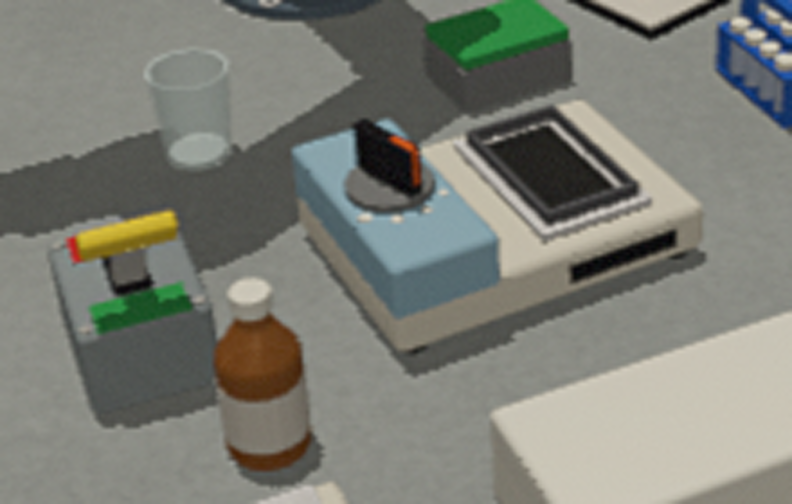

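```bash
python3 - <<'E'
from h import *
import pickle
C=pickle.load(open("cams.pkl","rb"));t=C["top"];s=C["scene"]
A=lambda u,v,z: onz(t,255+(u+.5)/3.6-.5,130+(v+.5)/3.6-.5,z)
B=lambda u,v,z: onz(t,160+(u+.5)/4-.5,145+(v+.5)/4-.5,z)
np.set_printoptions(precision=4,suppress=True)
def show(n,pts):
    pts=np.array(pts); print(n,pts[:,:2].tolist() and np.round(pts[:,:2],4).tolist(),'mean',pts.mean(0)[:2],'len',[round(float(np.linalg.norm(pts[i]-pts[i-1])),4) for i in range(len(pts))])
show('deck',[A(*p,.09) for p in[(284,143),(410,136),(433,410),(307,420)]])
show('screws',[A(*p,.075) for p in[(594,201),(594,358),(713,360)]])
show('red',[A(*p,.076) for p in[(606,321),(703,322),(703,370),(606,369)]])
show('trayfl',[A(*p,.06) for p in[(105,212),(207,207),(216,373),(118,382)]])
show('disc',[A(362,274,.099)])
show('ptr',[A(350,224,.141),A(379,318,.141)])
show('dots',[A(*p,.09) for p in[(309,243),(337,219),(373,216),(405,235)]])
show('bottlecap',[A(588,62,.14)])
show('bar',[A(*p,.14) for p in[(632,205),(737,205)]])
show('or',[B(*p,.1) for p in[(127,50),(147,53)]])
show('blue',[B(*p,.1) for p in[(79,338),(102,338),(102,528),(79,528)]])
import numpy as np
crop(t["image"],170,150,230,215,9,"pics/b1.png")
crop(s["image"],370,140,450,230,7,"pics/b2.png")
E
```

```text
deck [[0.6467, -0.0662], [0.6502, -0.1561], [0.4556, -0.1664], [0.4501, -0.0781]] mean [ 0.5507 -0.1167] len [0.197, 0.09, 0.1949, 0.0885]
screws [[0.6033, -0.2893], [0.4904, -0.2845], [0.4875, -0.3693]] mean [ 0.5271 -0.3144] len [0.1407, 0.113, 0.0848]
red [[0.5166, -0.294], [0.5147, -0.3632], [0.4805, -0.3615], [0.4824, -0.2925]] mean [ 0.4985 -0.3278] len [0.0342, 0.0692, 0.0342, 0.069]
trayfl [[0.6035, 0.0643], [0.6059, -0.0103], [0.4847, -0.0148], [0.4795, 0.0561]] mean [0.5434 0.0238] len [0.1243, 0.0746, 0.1213, 0.0711]
disc [[0.5512, -0.1184]] mean [ 0.5512 -0.1184] len [0.0]
ptr [[0.5812, -0.107], [0.5176, -0.1247]] mean [ 0.5494 -0.1158] len [0.066, 0.066]
dots [[0.5747, -0.0823], [0.5915, -0.1026], [0.5932, -0.1282], [0.5792, -0.1505]] mean [ 0.5846 -0.1159] len [0.0683, 0.0263, 0.0256, 0.0263]
bottlecap [[0.6896, -0.272]] mean [ 0.6896 -0.272 ] len [0.0]
bar [[0.5909, -0.2975], [0.5897, -0.3682]] mean [ 0.5903 -0.3328] len [0.0708, 0.0708]
or [[0.6827, 0.2958], [0.6806, 0.2831]] mean [0.6817 0.2895] len [0.0129, 0.0129]
blue [[0.4999, 0.3234], [0.4997, 0.309], [0.3822, 0.3073], [0.3825, 0.3215]] mean [0.4411 0.3153] len [0.1175, 0.0144, 0.1175, 0.0142]
```

View pics/b1.png

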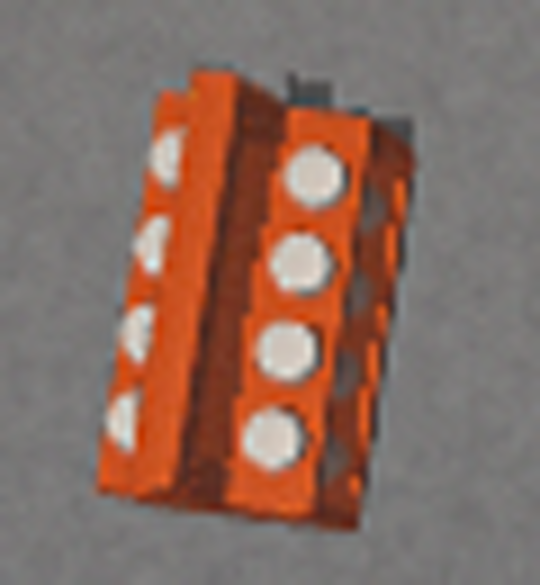

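View pics/b2.png

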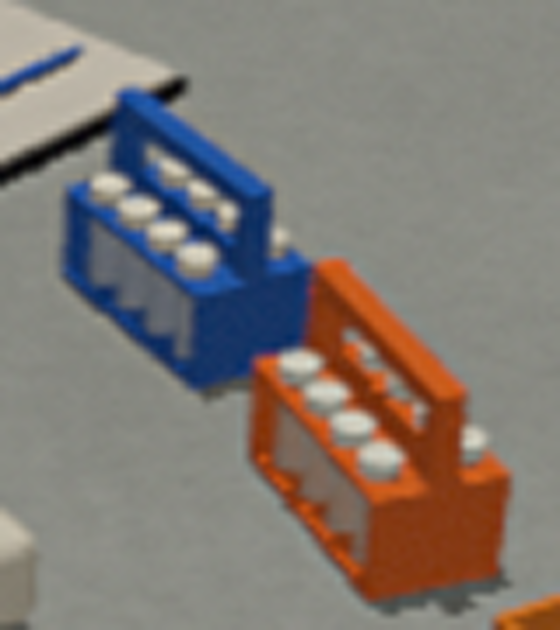

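```bash
cat > fit.py <<'E'
from h import *
import pickle
from scipy.optimize import least_squares
C=pickle.load(open("cams.pkl","rb"));t=C["top"];s=C["scene"]
def loc(p,q): 
    c,sn=np.cos(p[2]),np.sin(p[2]); return np.array([p[0]+c*q[0]-sn*q[1],p[1]+sn*q[0]+c*q[1],q[2]])
def fit(obs,p0):
    f=lambda p: np.concatenate([np.subtract(proj(c,loc(p,q)),(u,v)) for c,q,u,v in obs])
    r=least_squares(f,p0,loss='soft_l1'); return r.x,f(r.x).reshape(-1,2)
U=lambda u,v,k,x0,y0:(x0+(u+.5)/k-.5,y0+(v+.5)/k-.5)
a1=lambda u,v:U(u,v,3.6,255,130)
a3=lambda u,v:U(u,v,3.6,180,160)
b1=lambda u,v:U(u,v,9,170,150)
b2=lambda u,v:U(u,v,7,370,140)
np.set_printoptions(precision=4,suppress=True)
if __name__=="__main__":
    # mixer, origin tray: disc, deck corner(90 wide? x +-.1)
    obs=[]
    for u,v,q in[(362,274,(0,-.145,.099)),]:
        obs.append((t,q,*a1(u,v)))
    for (u,v),q in zip([(284,143),(410,136),(433,410),(307,420)],[(.1,-.1,.09),(.1,-.19,.09),(-.1,-.19,.09),(-.1,-.1,.09)]): obs.append((t,q,*a1(u,v)))
    for (u,v),q in zip([(105,212),(207,207),(216,373),(118,382)],[(.066,.038,.06),(.066,-.038,.06),(-.066,-.038,.06),(-.066,.038,.06)]): obs.append((t,q,*a1(u,v)))
    obs.append((s,(0,-.145,.099),*a3(390,187)))
    p,r=fit(obs,[.543,.027,.05]);print('mixer',p,np.degrees(p[2]));print(r)
    print('axis',loc(p,(0,-.145,.09)))
    L=[(.06,.007,.1),(.06,-.007,.1),(-.06,.007,.1),(-.06,-.007,.1)]
    obs=[(t,q,*b1(u,v)) for (u,v),q in zip([(193,70),(238,72),(135,488),(180,492)],L)]
    p,r=fit(obs,[.62,.27,-.1]);print('orange top',p,np.degrees(p[2]));print(r)
    obs2=[(s,q,*b2(u,v)) for (u,v),q in zip([(466,392),(437,402),(338,258),(312,262)],L)]
    p,r=fit(obs2,[.62,.27,-.1]);print('orange scene',p,np.degrees(p[2]));print(r)
    p,r=fit(obs+obs2,[.62,.27,-.1]);print('orange both',p)
E
python3 fit.py
```

```text
mixer [0.5435 0.0266 0.0552] 3.16416693903807
[[-0.0801 -0.1453]
 [ 0.5782 -0.8447]
 [ 0.518  -1.4072]
 [ 0.9047  0.5378]
 [ 0.2884  0.3626]
 [-1.4883 -1.4074]
 [-1.0218 -2.0921]
 [ 0.0887  1.93  ]
 [-1.8457  1.554 ]
 [-1.184  -2.4684]]
axis [ 0.5515 -0.1182  0.09  ]
orange top [ 0.6223  0.2978 -0.1224] -7.012376710628794
[[-0.2308 -0.1962]
 [ 0.2143  0.1481]
 [-0.2455 -0.0455]
 [ 0.262   0.0901]]
orange scene [ 0.628   0.2975 -0.1541] -8.831696779969622
[[ 0.1398  0.362 ]
 [-0.0875 -0.2461]
 [ 0.174  -0.1388]
 [-0.2321  0.0145]]
orange both [ 0.6237  0.2984 -0.1313]
```

```bash
cat > go.py <<'E'
import sys,numpy as np
from scipy.spatial.transform import Rotation as R
from cell import arm
s=arm.state();M=R.from_euler('xyz',s["eef_rot"]).as_matrix();p=np.array(s["position"])
np.set_printoptions(precision=4,suppress=True)
print('t%.2f'%s["t"],'pos',p,'rot',np.array(s["eef_rot"]),'F',np.array(s["ft_force"]),'gap',round(s["finger_gap"],4))
if len(sys.argv)>3:
    g=np.array([float(a) for a in sys.argv[1:4]])
    print('shift cm',M.T@(g-p)*100)
    if len(sys.argv)>4:
        yaw=np.arctan2(M[1,0],M[0,0]);d=(yaw-float(sys.argv[4])+np.pi/2)%np.pi-np.pi/2
        print('spin deg',np.degrees(d))
E
python3 -m crank '[{"translation":[0,0,-1.5],"spin":6.5,"hand":1},{"translation":[0,0,-1.5],"spin":6.5,"hand":1},{"translation":[0,0,-1.5],"spin":6.5,"hand":1},{"translation":[0,0,-1],"spin":0,"hand":1},{"translation":[0,0,0],"spin":0,"hand":1}]' 20; python3 go.py .30 -.33 .26 -.038
```

```text
t: 0.67
position: [0.1861, -0.5946, 0.2765]
eef_rot: [-3.134, 0.001, -0.05]
ft_force: [-0.1, -0.2, 0.2]
finger_gap: 0.0612
t0.67 pos [ 0.1861 -0.5946  0.2765] rot [-3.134   0.0014 -0.0501] F [-0.1364 -0.2108  0.2311] gap 0.0612
shift cm [ 10.0533 -26.9831   1.8416]
spin deg -0.6910315122638526
```

```bash
python3 -m crank '[{"translation":[1.4,-3.8,0],"spin":-0.7,"hand":1},{"translation":[1.4,-3.8,0],"spin":0,"hand":1},{"translation":[1.4,-3.8,0],"spin":0,"hand":1},{"translation":[1.4,-3.8,0],"spin":0,"hand":1},{"translation":[1.4,-3.8,0],"spin":0,"hand":1}]' ; python3 -m crank '[{"translation":[1.5,-3.8,0],"spin":0,"hand":1},{"translation":[3,-3.3,0],"spin":0,"hand":1},{"translation":[3,0,0],"spin":0,"hand":1},{"translation":[2,0,0],"spin":0,"hand":1},{"translation":[0,0,0],"spin":0,"hand":1}]' ; python3 go.py .63 -.3325 .26 -.038
python3 - <<'E'
from h import *
from cell import arm
import pickle
c=arm.capture("wrist");pickle.dump(c,open("w1.pkl","wb"));cv2.imwrite("pics/w1.png",c["image"][:,:,::-1])
E
```

```text
t: 1.08
position: [0.2611, -0.4104, 0.2737]
eef_rot: [-3.141, 0.002, -0.034]
ft_force: [0.7, -1.1, -0.5]
finger_gap: 0.0284
t: 1.5
position: [0.3564, -0.3301, 0.2709]
eef_rot: [-3.13, 0.005, -0.015]
ft_force: [-0.2, -0.6, -0.3]
finger_gap: 0.0017
t1.50 pos [ 0.3564 -0.3301  0.2709] rot [-3.1303  0.0053 -0.0146] F [-0.1716 -0.6152 -0.3229] gap 0.0017
shift cm [27.363  -0.1456  0.9406]
spin deg 1.3430349672184645
```

View pics/w1.png

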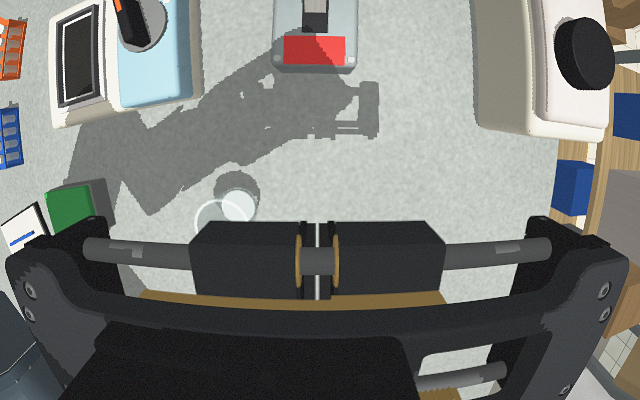

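```bash
python3 -m crank '[{"translation":[3.9,0,0],"spin":1.3,"hand":1},{"translation":[3.9,0,0],"spin":0,"hand":1},{"translation":[3.9,0,0],"spin":0,"hand":1},{"translation":[3.9,0,0],"spin":0,"hand":1},{"translation":[3.9,0,0],"spin":0,"hand":1}]' ; python3 -m crank '[{"translation":[3.9,0,0],"spin":0,"hand":1},{"translation":[3.9,0,0],"spin":0,"hand":1},{"translation":[0,0,0],"spin":0,"hand":1},{"translation":[0,0,0],"spin":0,"hand":1},{"translation":[0,0,0],"spin":0,"hand":1}]' ; python3 go.py .63 -.3325 .132 -.038
python3 - <<'E'
from h import *
from cell import arm
import pickle
c=arm.capture("top");pickle.dump(c,open("t2.pkl","wb"));crop(c["image"],330,100,530,250,4,"pics/t2.png")
c=arm.capture("scene");crop(c["image"],160,150,320,290,5,"pics/s2.png")
E
```

```text
t: 1.97
position: [0.5425, -0.3372, 0.2647]
eef_rot: [-3.124, 0.023, -0.041]
ft_force: [1.0, -0.9, -0.0]
finger_gap: 0.0004
t: 2.38
position: [0.6245, -0.3444, 0.2556]
eef_rot: [-3.122, 0.028, -0.035]
ft_force: [0.6, -0.4, 0.1]
finger_gap: 0.0002
t2.38 pos [ 0.6245 -0.3444  0.2556] rot [-3.1223  0.0277 -0.0347] F [ 0.5952 -0.4183  0.0688] gap 0.0002
shift cm [ 0.85   -0.9721 12.365 ]
spin deg 0.18956763759976025
```

View pics/t2.png

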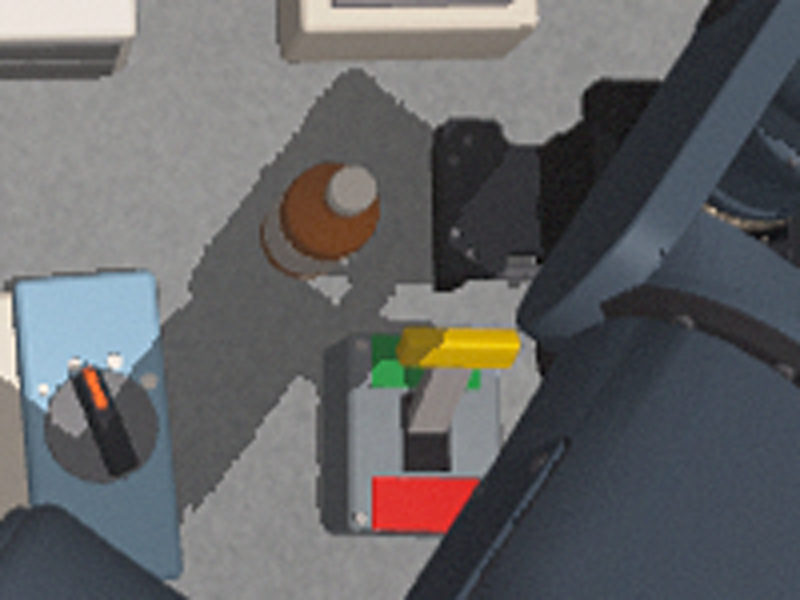

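View pics/s2.png

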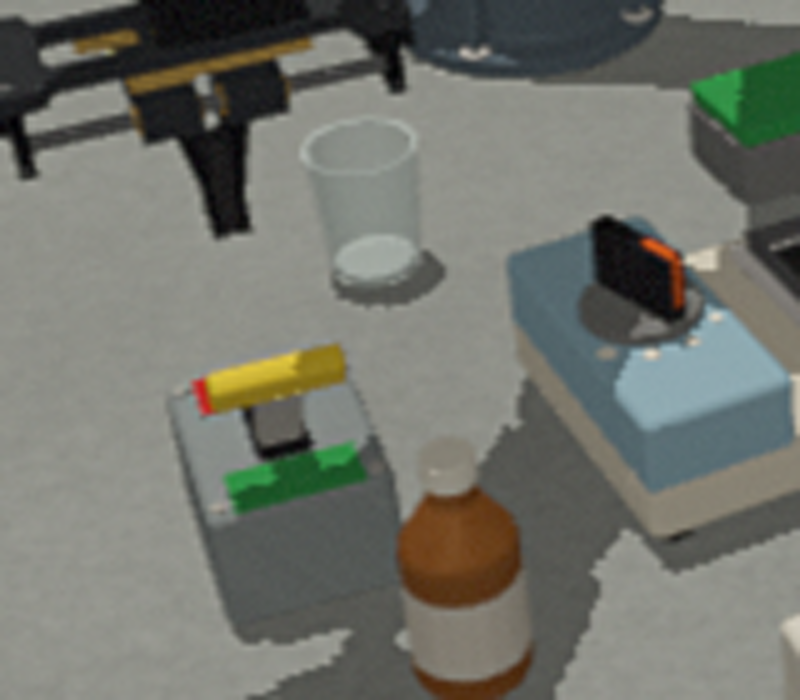

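```bash
python3 -m crank '[{"translation":[0.9,-1,0.5],"spin":0,"hand":1},{"translation":[0,0,2.5],"spin":0,"hand":1},{"translation":[0,0,3],"spin":0,"hand":1},{"translation":[0,0,3],"spin":0,"hand":1},{"translation":[0,0,0],"spin":0,"hand":1}]' ; python3 go.py .63 -.3325 .132 -.038
```

```text
t: 2.9
position: [0.6287, -0.3334, 0.1696]
eef_rot: [-3.126, 0.021, -0.041]
ft_force: [-2.2, 0.2, -0.7]
finger_gap: 0.0004
t2.90 pos [ 0.6287 -0.3334  0.1696] rot [-3.1262  0.0207 -0.0411] F [-2.2135  0.1557 -0.7287] gap 0.0004
shift cm [ 0.2044 -0.0416  3.754 ]
spin deg -0.17663845571529732
```

```bash
python3 -m crank '[{"translation":[0.2,0,1.8],"spin":0,"hand":1},{"translation":[0,0,1.9],"spin":0,"hand":1},{"translation":[0,0,0],"spin":0,"hand":1},{"translation":[-1,0,0],"spin":0,"hand":1},{"translation":[-1,0,0],"spin":0,"hand":1}]' ; python3 go.py .545 -.3325 .132 -.038
```

```text
t: 3.32
position: [0.6123, -0.3317, 0.1384]
eef_rot: [-3.128, 0.013, -0.041]
ft_force: [4.5, 0.9, 2.9]
finger_gap: 0.0005
t3.32 pos [ 0.6123 -0.3317  0.1384] rot [-3.1284  0.0129 -0.0415] F [4.522  0.9091 2.8768] gap 0.0005
shift cm [-6.7085  0.3726  0.7182]
spin deg -0.19868781129607832
```

```bash
python3 -m crank '[{"translation":[-1,0,0],"spin":0,"hand":1},{"translation":[-1,0,0],"spin":0,"hand":1},{"translation":[-1,0,0],"spin":0,"hand":1},{"translation":[-1,0,0],"spin":0,"hand":1},{"translation":[-1,0,0],"spin":0,"hand":1}]' ; python3 go.py .545 -.3325 .132 -.038
python3 - <<'E'
from h import *
from cell import arm
c=arm.capture("scene");crop(c["image"],160,150,320,290,5,"pics/s3.png")
E
```

```text
t: 3.73
position: [0.5656, -0.332, 0.1503]
eef_rot: [-3.139, -0.008, -0.042]
ft_force: [-0.1, 0.5, 0.6]
finger_gap: 0.0007
t3.73 pos [ 0.5656 -0.332   0.1503] rot [-3.1387 -0.008  -0.0418] F [-0.0988  0.5093  0.5926] gap 0.0007
shift cm [-2.075   0.1416  1.8173]
spin deg -0.2185547198844377
```

View pics/s3.png

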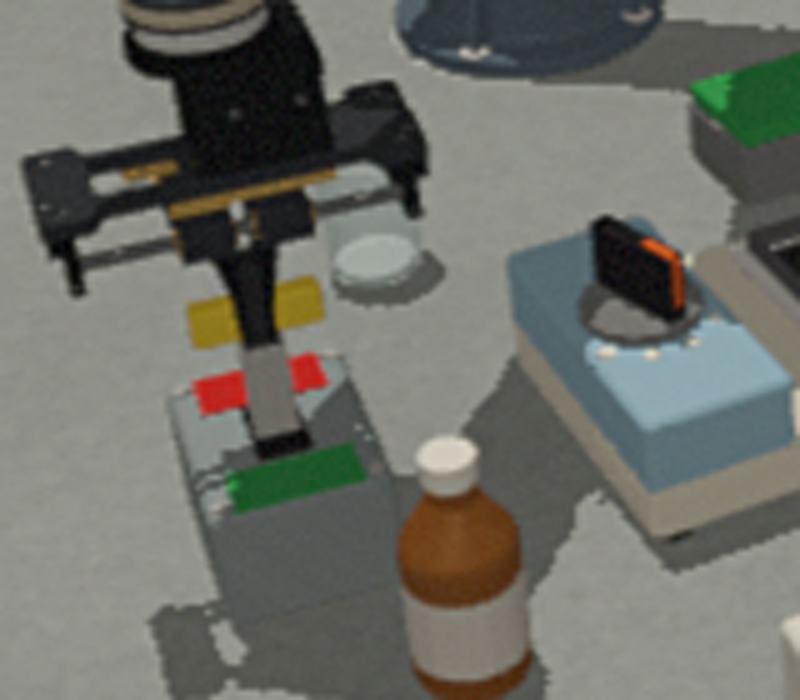

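```bash
python3 -m crank '[{"translation":[-1,0,0],"spin":0,"hand":1},{"translation":[-0.5,0,0],"spin":0,"hand":1},{"translation":[0,0,-3],"spin":0,"hand":1},{"translation":[0,0,-3.5],"spin":0,"hand":1},{"translation":[0,0,-3.5],"spin":0,"hand":-1}]' ; python3 go.py .5515 -.1182 .24 0.356
python3 - <<'E'
from h import *
from cell import arm
c=arm.capture("scene");crop(c["image"],160,150,320,290,5,"pics/s4.png")
E
```

```text
t: 4.2
position: [0.5367, -0.3272, 0.2432]
eef_rot: [-3.121, 0.021, -0.045]
ft_force: [-0.8, -0.1, 0.8]
finger_gap: 0.0026
t4.20 pos [ 0.5367 -0.3272  0.2432] rot [-3.1212  0.0206 -0.0449] F [-0.7534 -0.0938  0.7776] gap 0.0026
shift cm [  0.5474 -20.9395   0.7346]
spin deg -22.97103549383263
```

View pics/s4.png

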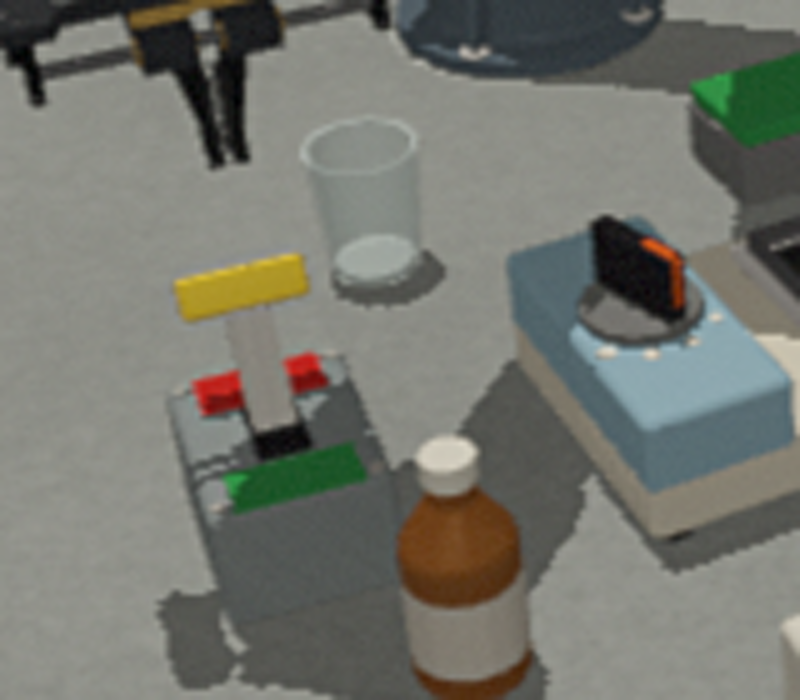

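```bash
python3 -m crank '[{"translation":[0.1,-4,0],"spin":0,"hand":-1},{"translation":[0.1,-4,0],"spin":0,"hand":-1},{"translation":[0.1,-4,0],"spin":0,"hand":-1},{"translation":[0.1,-4,0],"spin":0,"hand":-1},{"translation":[0.1,-4,0],"spin":0,"hand":-1}]' ; python3 -m crank '[{"translation":[0,-1,0],"spin":-6,"hand":-1},{"translation":[0,0,0],"spin":-6,"hand":-1},{"translation":[0,0,0],"spin":-6,"hand":-1},{"translation":[0,0,0],"spin":-5,"hand":-1},{"translation":[0,0,0],"spin":0,"hand":-1}]'; python3 go.py .5515 -.1182 .24 0.356
python3 - <<'E'
from h import *
from cell import arm
import pickle
c=arm.capture("wrist");pickle.dump(c,open("w2.pkl","wb"));cv2.imwrite("pics/w2.png",c["image"][:,:,::-1])
E
```

```text
t: 4.67
position: [0.5569, -0.1383, 0.2578]
eef_rot: [3.138, -0.004, -0.061]
ft_force: [1.2, 0.2, -0.0]
finger_gap: 0.0366
t: 5.08
position: [0.554, -0.1162, 0.2573]
eef_rot: [-3.141, 0.001, 0.371]
ft_force: [-0.6, 0.5, -0.4]
finger_gap: 0.0699
t5.08 pos [ 0.554  -0.1162  0.2573] rot [-3.1408  0.0014  0.3711] F [-0.5702  0.4858 -0.368 ] gap 0.0699
shift cm [-0.3065  0.099   1.7289]
spin deg 0.864284786198783
```

View pics/w2.png

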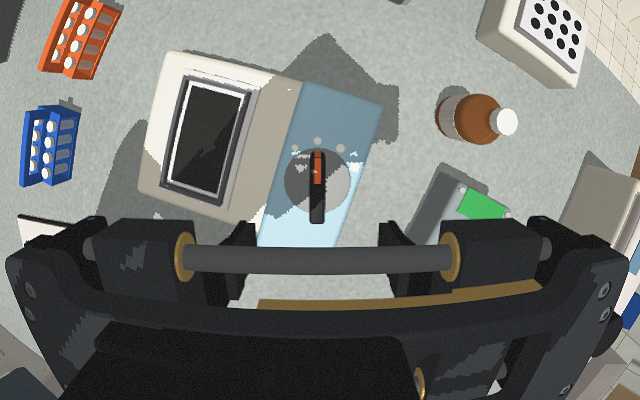

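```bash
python3 -m crank '[{"translation":[-0.3,0.1,2.5],"spin":0.4,"hand":-1},{"translation":[0,0,3],"spin":0,"hand":-1},{"translation":[0,0,3],"spin":0,"hand":-1},{"translation":[0,0,2],"spin":0,"hand":-1},{"translation":[0,0,0],"spin":0,"hand":-1}]' ; python3 go.py .5515 -.1182 .108 0.356
```

```text
t: 5.55
position: [0.554, -0.1214, 0.1517]
eef_rot: [3.135, -0.005, 0.346]
ft_force: [-0.6, 0.8, -0.6]
finger_gap: 0.0866
t5.55 pos [ 0.554  -0.1214  0.1517] rot [ 3.1351 -0.0049  0.3456] F [-0.6477  0.7976 -0.6116] gap 0.0866
shift cm [-0.1462 -0.4156  4.3659]
spin deg -0.5935815857482024
```

```bash
python3 -m crank '[{"translation":[-0.1,-0.4,2],"spin":-0.8,"hand":-1},{"translation":[0,0,1.5],"spin":0,"hand":-1},{"translation":[0,0,0.9],"spin":0,"hand":-1},{"translation":[0,0,0],"spin":0,"hand":-1},{"translation":[0,0,0],"spin":0,"hand":-1}]' ; python3 go.py .5515 -.1182 .108 0.356
python3 - <<'E'
from h import *
from cell import arm
import pickle
c=arm.capture("wrist");cv2.imwrite("pics/w3.png",c["image"][:,:,::-1])
c=arm.capture("scene");crop(c["image"],220,140,340,260,5,"pics/s5.png")
E
```

```text
t: 5.97
position: [0.5537, -0.1207, 0.1085]
eef_rot: [3.133, -0.007, 0.351]
ft_force: [0.0, 0.2, -0.1]
finger_gap: 0.0869
t5.97 pos [ 0.5537 -0.1207  0.1085] rot [ 3.1326 -0.0065  0.3506] F [ 0.0297  0.1702 -0.1034] gap 0.0869
shift cm [-0.1242 -0.3084  0.0472]
spin deg -0.31155584671762093
```

View pics/w3.png

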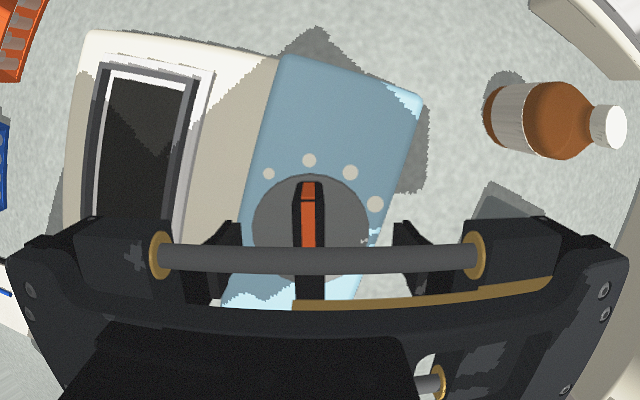

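View pics/s5.png

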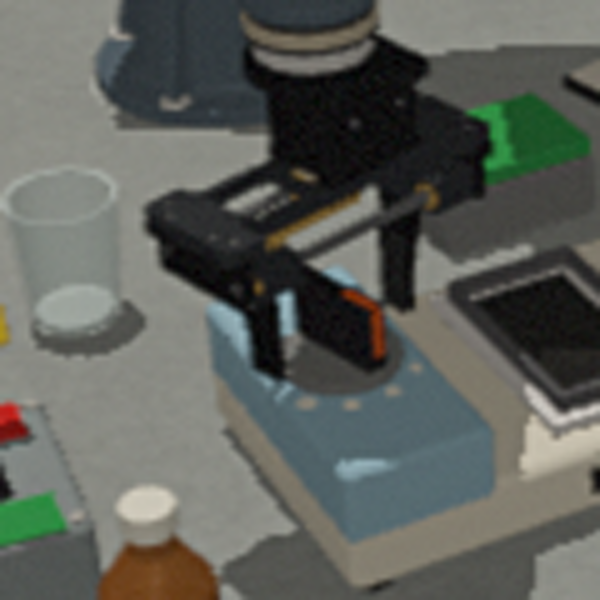

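```bash
python3 -m crank '[{"translation":[-0.1,-0.3,0],"spin":-0.3,"hand":-1},{"translation":[0,0,0],"spin":0,"hand":0.5},{"translation":[0,0,0],"spin":0,"hand":0.6},{"translation":[0,0,0],"spin":0,"hand":0.7},{"translation":[0,0,0],"spin":0,"hand":0.7}]' 12; python3 -m crank '[{"translation":[0,0,0],"spin":0,"hand":1},{"translation":[0,0,0],"spin":0,"hand":1},{"translation":[0,0,0],"spin":0,"hand":1},{"translation":[0,0,0],"spin":0,"hand":1},{"translation":[0,0,0],"spin":0,"hand":1}]' 12; python3 go.py .5515 -.1182 .108 -0.844
```

```text
t: 6.48
position: [0.554, -0.1188, 0.1129]
eef_rot: [3.127, -0.013, 0.356]
ft_force: [0.3, -1.0, -0.6]
finger_gap: 0.0677
t: 6.9
position: [0.5542, -0.1188, 0.1132]
eef_rot: [3.126, -0.013, 0.356]
ft_force: [-0.2, 0.1, -0.6]
finger_gap: 0.0351
t6.90 pos [ 0.5542 -0.1188  0.1132] rot [ 3.1263 -0.013   0.3564] F [-0.22    0.1203 -0.6077] gap 0.0351
shift cm [-0.2412 -0.1626  0.5182]
spin deg 68.777065332761
```

```bash
python3 -m crank '[{"translation":[-0.2,0,0.4],"spin":0,"hand":1},{"translation":[0,0,0],"spin":0,"hand":1},{"translation":[0,0,0],"spin":0,"hand":1},{"translation":[0,0,0],"spin":0,"hand":1},{"translation":[0,0,0],"spin":0,"hand":1}]' 12; python3 go.py .5515 -.1182 .108 -0.844
```

```text
t: 7.32
position: [0.5514, -0.1173, 0.1087]
eef_rot: [3.132, -0.013, 0.354]
ft_force: [0.3, 0.6, 0.6]
finger_gap: 0.0152
t7.32 pos [ 0.5514 -0.1173  0.1087] rot [ 3.1315 -0.0127  0.3545] F [0.2539 0.5687 0.564 ] gap 0.0152
shift cm [-0.0186  0.087   0.0675]
spin deg 68.66759641523507
```

Gripped: gap 15.2 mm equals the bar. Now turn.

```bash
python3 -m crank '[{"translation":[0,0,0],"spin":6,"hand":1},{"translation":[0,0,0],"spin":6,"hand":1},{"translation":[0,0,0],"spin":6,"hand":1},{"translation":[0,0,0],"spin":6,"hand":1},{"translation":[0,0,0],"spin":6,"hand":1}]' 12; python3 go.py .5515 -.118 .108 -0.844
```

```text
t: 7.73
position: [0.5513, -0.1171, 0.1086]
eef_rot: [3.14, -0.016, -0.191]
ft_force: [0.2, 0.6, 0.8]
finger_gap: 0.0149
t7.73 pos [ 0.5513 -0.1171  0.1086] rot [ 3.1399 -0.0156 -0.1912] F [0.177  0.5961 0.7553] gap 0.0149
shift cm [0.0323 0.0818 0.0643]
spin deg 37.40374573714631
```

```bash
python3 -m crank '[{"translation":[0,0,0],"spin":6,"hand":1},{"translation":[0,0,0],"spin":6,"hand":1},{"translation":[0,0,0],"spin":6,"hand":1},{"translation":[0,0,0],"spin":6,"hand":1},{"translation":[0,0,0],"spin":6,"hand":1}]' 12; python3 go.py .5515 -.118 .108 -0.844
```

```text
t: 8.15
position: [0.5514, -0.117, 0.1086]
eef_rot: [-3.135, -0.014, -0.74]
ft_force: [0.3, 1.5, 1.1]
finger_gap: 0.0148
t8.15 pos [ 0.5514 -0.117   0.1086] rot [-3.1353 -0.014  -0.7405] F [0.2622 1.5234 1.0764] gap 0.0148
shift cm [0.0761 0.0707 0.0603]
spin deg 5.93066307114635
```

```bash
python3 -m crank '[{"translation":[0,0,0],"spin":5.9,"hand":1},{"translation":[0,0,0],"spin":0,"hand":1},{"translation":[0,0,0],"spin":0,"hand":1},{"translation":[0,0,0],"spin":0,"hand":-1},{"translation":[0,0,0],"spin":0,"hand":-1}]' 12; python3 go.py .5515 -.118 .108 -0.844;  python3 -m crank '[{"translation":[0,0,0],"spin":0,"hand":-1},{"translation":[0,0,0],"spin":0,"hand":-1},{"translation":[0,0,0],"spin":0,"hand":-1},{"translation":[0,0,0],"spin":0,"hand":-1},{"translation":[0,0,0],"spin":0,"hand":-1}]' ;  python3 -m crank '[{"translation":[0,0,-2],"spin":0,"hand":-1},{"translation":[0,0,-3],"spin":0,"hand":-1},{"translation":[0,0,-4],"spin":0,"hand":-1},{"translation":[0,0,-4],"spin":0,"hand":-1},{"translation":[0,0,-4],"spin":0,"hand":-1}]' ; python3 go.py .53 .25 .28 -.13
python3 - <<'E'
from h import *
from cell import arm
import pickle
c=arm.capture("wrist");pickle.dump(c,open("w4.pkl","wb"));cv2.imwrite("pics/w4.png",c["image"][:,:,::-1])
E
```

```text
t: 8.57
position: [0.5515, -0.1172, 0.1084]
eef_rot: [-3.135, -0.014, -0.844]
ft_force: [0.3, 0.2, 0.7]
finger_gap: 0.0224
t8.57 pos [ 0.5515 -0.1172  0.1084] rot [-3.1346 -0.0137 -0.8436] F [0.2772 0.2401 0.7463] gap 0.0224
shift cm [0.0613 0.0532 0.0429]
spin deg 0.025494840959260273
t: 8.98
position: [0.5514, -0.1178, 0.1081]
eef_rot: [-3.135, -0.014, -0.841]
ft_force: [0.0, 0.1, 0.2]
finger_gap: 0.0542
t: 9.4
position: [0.5426, -0.1146, 0.2733]
eef_rot: [3.136, 0.011, -0.841]
ft_force: [0.8, 0.0, -0.7]
finger_gap: 0.0842
t9.40 pos [ 0.5426 -0.1146  0.2733] rot [ 3.1365  0.0111 -0.8407] F [ 0.786   0.0314 -0.6808] gap 0.0842
shift cm [-28.0155 -23.374   -0.4798]
spin deg -40.722185372702846
```

View pics/w4.png

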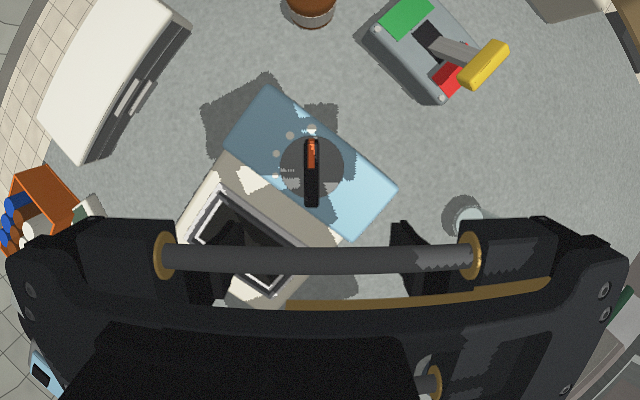

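```bash
python3 -m crank '[{"translation":[0,0,0],"spin":-6.8,"hand":-1},{"translation":[0,0,0],"spin":-6.8,"hand":-1},{"translation":[0,0,0],"spin":-6.8,"hand":-1},{"translation":[0,0,0],"spin":-6.8,"hand":-1},{"translation":[0,0,0],"spin":-6.8,"hand":-1}]';python3 -m crank '[{"translation":[0,0,0],"spin":-6.8,"hand":-1},{"translation":[0,-3.9,0],"spin":0,"hand":-1},{"translation":[0,-3.9,0],"spin":0,"hand":-1},{"translation":[0,-3.9,0],"spin":0,"hand":-1},{"translation":[0,-3.9,0],"spin":0,"hand":-1}]'; python3 go.py .58 .298 .26 -.13
```

```text
t: 9.87
position: [0.5511, -0.118, 0.2904]
eef_rot: [3.137, -0.024, -0.22]
ft_force: [0.6, 0.5, 0.4]
finger_gap: 0.0872
t: 10.28
position: [0.5672, 0.0325, 0.2879]
eef_rot: [3.129, -0.026, -0.104]
ft_force: [0.7, 0.3, -1.0]
finger_gap: 0.0869
t10.28 pos [0.5672 0.0325 0.2879] rot [ 3.1291 -0.026  -0.1036] F [ 0.7457  0.2591 -0.9633] gap 0.0869
shift cm [ -1.5464 -26.5673   2.417 ]
spin deg 1.5112113733383175
```

```bash
python3 -m crank '[{"translation":[-0.3,-3.9,0],"spin":1.5,"hand":-1},{"translation":[-0.3,-3.9,0],"spin":0,"hand":-1},{"translation":[-0.3,-3.9,0],"spin":0,"hand":-1},{"translation":[-0.3,-3.9,0],"spin":0,"hand":-1},{"translation":[-0.3,-3.9,0],"spin":0,"hand":-1}]';python3 -m crank '[{"translation":[0,-3.5,0],"spin":0,"hand":-1},{"translation":[0,-2.5,0],"spin":0,"hand":-1},{"translation":[0,-0.5,0],"spin":0,"hand":-1},{"translation":[0,0,0],"spin":0,"hand":-1},{"translation":[0,0,0],"spin":0,"hand":-1}]'; python3 go.py .58 .298 .26 -.13
python3 - <<'E'
from h import *
from cell import arm
import pickle
c=arm.capture("wrist");pickle.dump(c,open("w5.pkl","wb"));cv2.imwrite("pics/w5.png",c["image"][:,:,::-1])
E
```

```text
t: 10.7
position: [0.5761, 0.2365, 0.2839]
eef_rot: [3.129, -0.027, -0.133]
ft_force: [1.4, -0.5, -0.5]
finger_gap: 0.0871
t: 11.12
position: [0.582, 0.3133, 0.2804]
eef_rot: [3.131, -0.026, -0.12]
ft_force: [0.4, -0.7, -0.6]
finger_gap: 0.0871
t11.12 pos [0.582  0.3133 0.2804] rot [ 3.1313 -0.0259 -0.1204] F [ 0.3731 -0.7257 -0.6202] gap 0.0871
shift cm [-0.0694  1.5191  2.0575]
spin deg 0.5473593480714886
```

View pics/w5.png

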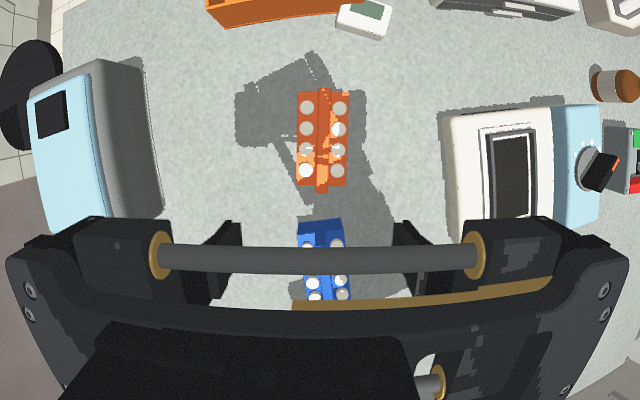

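```bash
cat >> h.py <<'E'
def wz(c,u,v,z):
    f=200/np.tan(np.radians(c["fovy"]/2))
    dx,dy=u-c["cx"],v-c["cy"];r=np.hypot(dx,dy);th=r/f
    d=np.array([np.sin(th)*dx/r,-np.sin(th)*dy/r,-np.cos(th)])
    d=R.from_euler('xyz',c["orientation"]).as_matrix()@d;p=np.array(c["position"]);return p+d*(z-p[2])/d[2]
E
python3 - <<'E'
from h import *
import pickle
c=pickle.load(open("w5.pkl","rb"));crop(c["image"],280,70,370,210,4.2,"pics/w5c.png")
a=wz(c,323,88,.1);b=wz(c,322,191,.1);print(a,b,(a+b)/2,np.linalg.norm(a-b),np.arctan2(*(a-b)[[1,0]]))
E
```

```text
[0.68379986 0.29321877 0.1       ] [0.56888923 0.30801277 0.1       ] [0.62634454 0.30061577 0.1       ] 0.11585902789444916 -0.1280392390920443
```

View pics/w5c.png

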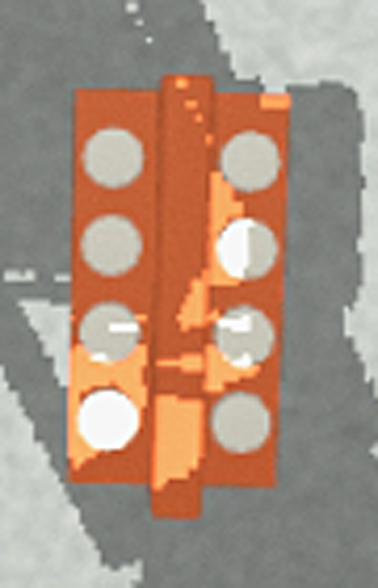

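```bash
python3 - <<'E'
from h import *
import pickle
c=pickle.load(open("w5.pkl","rb"))
a=wz(c,324.3,88.4,.1);b=wz(c,322,192.7,.1);print(a,b,(a+b)/2,np.linalg.norm(a-b),np.arctan2(*(a-b)[[1,0]]))
E
python3 -m crank '[{"translation":[2,0.5,1],"spin":0.5,"hand":-1},{"translation":[2,0.5,2],"spin":0.5,"hand":-1},{"translation":[0,0.3,2],"spin":0,"hand":-1},{"translation":[0,0,2],"spin":0,"hand":-1},{"translation":[0,0,0],"spin":0,"hand":-1}]'; python3 go.py .6245 .2995 .15 -.14
```

```text
[0.68319109 0.29185649 0.1       ] [0.56691415 0.30824433 0.1       ] [0.62505262 0.30005041 0.1       ] 0.11742609750367262 -0.1400158178031489
t: 11.58
position: [0.6249, 0.2838, 0.2127]
eef_rot: [3.131, -0.03, -0.148]
ft_force: [-1.3, -0.1, -1.1]
finger_gap: 0.0872
t11.58 pos [0.6249 0.2838 0.2127] rot [ 3.1307 -0.0304 -0.1482] F [-1.3204 -0.0526 -1.0504] gap 0.0872
shift cm [-0.4653 -1.6094  6.2367]
spin deg -0.47265834833603815
```

```bash
python3 -m crank '[{"translation":[-0.2,-0.8,2],"spin":-0.4,"hand":-1},{"translation":[0,-0.8,2],"spin":0,"hand":-1},{"translation":[0,0,1],"spin":0,"hand":-1},{"translation":[0,0,0],"spin":0,"hand":-1},{"translation":[0,0,0],"spin":0,"hand":-1}]'; python3 go.py .6245 .2995 .075 -.14
python3 - <<'E'
from h import *
from cell import arm
import pickle
c=arm.capture("wrist");pickle.dump(c,open("w6.pkl","wb"));cv2.imwrite("pics/w6.png",c["image"][:,:,::-1])
E
```

```text
t: 12.0
position: [0.6294, 0.2912, 0.1653]
eef_rot: [3.129, -0.033, -0.151]
ft_force: [0.4, -0.5, 0.2]
finger_gap: 0.0873
t12.00 pos [0.6294 0.2912 0.1653] rot [ 3.1293 -0.033  -0.1506] F [ 0.4113 -0.5173  0.1966] gap 0.0873
shift cm [-0.9064 -0.8562  8.9915]
spin deg -0.6078919165606524
```

View pics/w6.png

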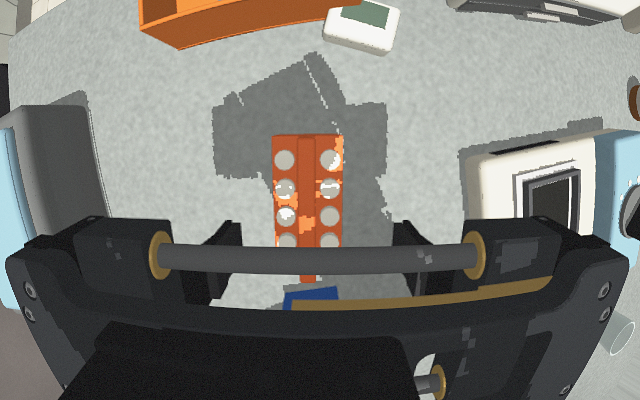

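```bash
python3 -m crank '[{"translation":[-0.5,-0.5,1.5],"spin":-0.5,"hand":-1},{"translation":[-0.3,-0.3,1.5],"spin":0,"hand":-1},{"translation":[0,0,1],"spin":0,"hand":-1},{"translation":[0,0,0],"spin":0,"hand":-1},{"translation":[0,0,0],"spin":0,"hand":-1}]'; python3 go.py .6245 .2995 .075 -.14
```

```text
t: 12.47
position: [0.6289, 0.2988, 0.1328]
eef_rot: [3.134, -0.046, -0.144]
ft_force: [-0.8, 0.1, 0.8]
finger_gap: 0.0871
t12.47 pos [0.6289 0.2988 0.1328] rot [ 3.1339 -0.0461 -0.1436] F [-0.8068  0.1438  0.7692] gap 0.0871
shift cm [-0.7135 -0.0549  5.7556]
spin deg -0.20492881842303565
```

```bash
python3 -m crank '[{"translation":[0,0,2],"spin":0,"hand":-1},{"translation":[0,0,2],"spin":0,"hand":-1},{"translation":[0,0,1.2],"spin":0,"hand":-1},{"translation":[0,0,0],"spin":0,"hand":-1},{"translation":[0,0,0],"spin":0,"hand":-1}]'; python3 go.py .6245 .2995 .075 -.14
python3 - <<'E'
from h import *
from cell import arm
import pickle
c=arm.capture("wrist");pickle.dump(c,open("w7.pkl","wb"));cv2.imwrite("pics/w7.png",c["image"][:,:,::-1])
E
```

```text
t: 12.88
position: [0.6368, 0.2984, 0.0867]
eef_rot: [3.139, -0.058, -0.144]
ft_force: [0.1, 0.5, -0.3]
finger_gap: 0.0869
t12.88 pos [0.6368 0.2984 0.0867] rot [ 3.1387 -0.0579 -0.1445] F [ 0.1021  0.4814 -0.3469] gap 0.0869
shift cm [-1.3032  0.0616  1.0936]
spin deg -0.256414933140549
```

View pics/w7.png

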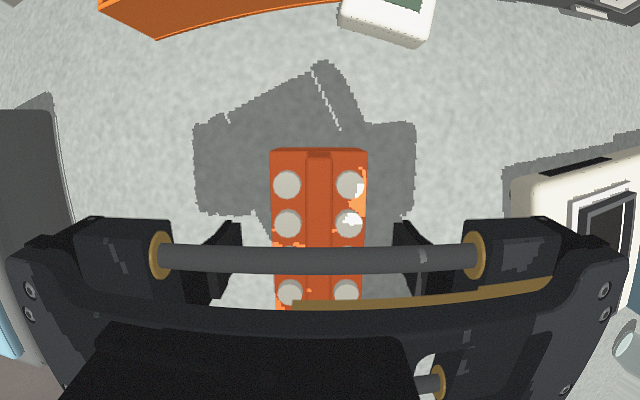

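```bash
python3 -m crank '[{"translation":[-1.2,0,-0.1],"spin":0,"hand":-1},{"translation":[0,0,0],"spin":0,"hand":-1},{"translation":[0,0,0],"spin":0,"hand":-1},{"translation":[0,0,0],"spin":0,"hand":-1},{"translation":[0,0,0],"spin":0,"hand":-1}]'; python3 go.py .6245 .2995 .075 -.14
```

```text
t: 13.35
position: [0.6287, 0.3008, 0.0923]
eef_rot: [-3.141, -0.066, -0.145]
ft_force: [0.6, -0.1, 0.7]
finger_gap: 0.087
t13.35 pos [0.6287 0.3008 0.0923] rot [-3.1408 -0.0663 -0.1447] F [ 0.6197 -0.1079  0.7477] gap 0.087
shift cm [-0.5133  0.189   1.6994]
spin deg -0.2717444537727224
```

```bash
python3 -m crank '[{"translation":[-0.5,0.1,1],"spin":0,"hand":-1},{"translation":[-0.2,0,0.7],"spin":0,"hand":-1},{"translation":[0,0,0],"spin":0,"hand":-1},{"translation":[0,0,0],"spin":0,"hand":-1},{"translation":[0,0,0],"spin":0,"hand":0}]' 15; python3 go.py .6245 .2995 .075 -.14
```

```text
t: 13.77
position: [0.626, 0.301, 0.0764]
eef_rot: [-3.139, -0.072, -0.145]
ft_force: [0.0, -0.5, 0.9]
finger_gap: 0.0845
t13.77 pos [0.626  0.301  0.0764] rot [-3.1385 -0.0717 -0.1453] F [ 0.0357 -0.5108  0.8507] gap 0.0845
shift cm [-0.1388  0.1718  0.1269]
spin deg -0.3047662251425067
```

```bash
python3 -m crank '[{"translation":[0,0.15,0.1],"spin":-0.3,"hand":1},{"translation":[0,0,0],"spin":0,"hand":1},{"translation":[0,0,0],"spin":0,"hand":1},{"translation":[0,0,0],"spin":0,"hand":1},{"translation":[0,0,0],"spin":0,"hand":1}]' 20;python3 -m crank '[{"translation":[0,0,0],"spin":0,"hand":1},{"translation":[0,0,0],"spin":0,"hand":1},{"translation":[0,0,0],"spin":0,"hand":1},{"translation":[0,0,0],"spin":0,"hand":1},{"translation":[0,0,0],"spin":0,"hand":1}]' 25;python3 -m crank '[{"translation":[0,0,0],"spin":0,"hand":1},{"translation":[0,0,0],"spin":0,"hand":1},{"translation":[0,0,0],"spin":0,"hand":1},{"translation":[0,0,0],"spin":0,"hand":1},{"translation":[0,0,0],"spin":0,"hand":1}]' 25; python3 go.py .6245 .2995 .075 -.14
python3 - <<'E'
from h import *
from cell import arm
import pickle
c=arm.capture("wrist");pickle.dump(c,open("w8.pkl","wb"));cv2.imwrite("pics/w8.png",c["image"][:,:,::-1])
c=arm.capture("scene");crop(c["image"],340,100,500,240,5,"pics/s8.png")
E
```

```text
t: 14.18
position: [0.6272, 0.2994, 0.0763]
eef_rot: [-3.138, -0.074, -0.14]
ft_force: [0.6, 0.1, -0.7]
finger_gap: 0.0549
t: 14.6
position: [0.6274, 0.2995, 0.0766]
eef_rot: [-3.138, -0.074, -0.14]
ft_force: [-0.8, 0.5, -0.4]
finger_gap: 0.0217
t: 15.02
position: [0.6273, 0.2994, 0.0765]
eef_rot: [-3.138, -0.074, -0.14]
ft_force: [-0.1, 0.5, -0.9]
finger_gap: 0.0135
t15.02 pos [0.6273 0.2994 0.0765] rot [-3.138  -0.0741 -0.1402] F [-0.1062  0.5214 -0.8594] gap 0.0135
shift cm [-0.2945  0.0276  0.1313]
spin deg -0.00934046978172785
```

View pics/w8.png

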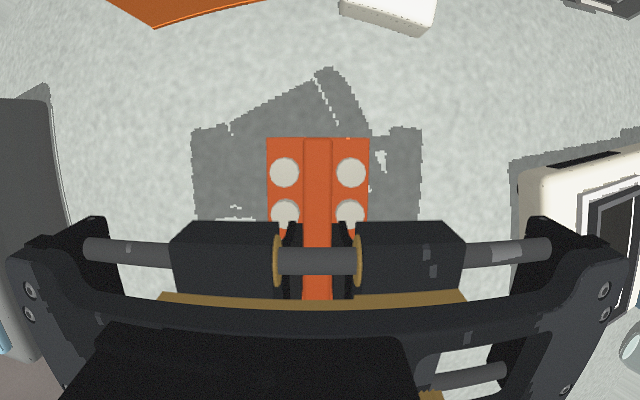

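View pics/s8.png

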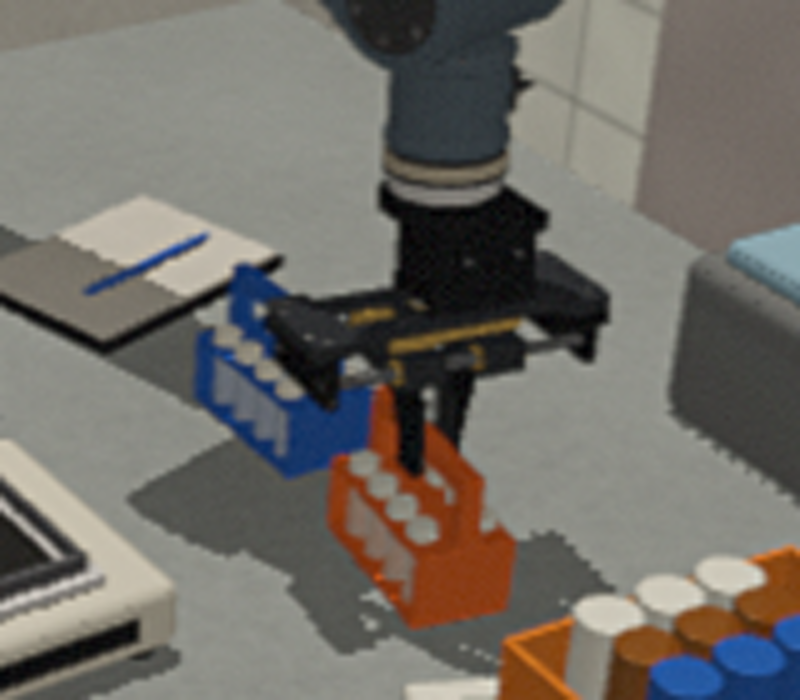

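```bash
python3 -m crank '[{"translation":[0,0,-0.5],"spin":0,"hand":1},{"translation":[0,0,-1],"spin":0,"hand":1},{"translation":[0,0,-1.5],"spin":0,"hand":1},{"translation":[0,0,-2],"spin":0,"hand":1},{"translation":[0,0,-2],"spin":0,"hand":1}]' 30;python3 -m crank '[{"translation":[0,0,-2],"spin":0,"hand":1},{"translation":[0,0,-1.5],"spin":0,"hand":1},{"translation":[0,0,-1],"spin":0,"hand":1},{"translation":[0,0,0],"spin":0,"hand":1},{"translation":[0,0,0],"spin":0,"hand":1}]' ; python3 go.py .546 .0266 .19 .0552
python3 - <<'E'
from h import *
from cell import arm
import pickle
c=arm.capture("wrist");pickle.dump(c,open("w9.pkl","wb"));cv2.imwrite("pics/w9.png",c["image"][:,:,::-1])
c=arm.capture("scene");crop(c["image"],340,80,500,240,5,"pics/s9.png")
E
```

```text
t: 15.53
position: [0.6155, 0.2979, 0.1413]
eef_rot: [3.137, -0.056, -0.14]
ft_force: [0.5, -1.4, -3.0]
finger_gap: 0.0138
t: 15.95
position: [0.6127, 0.2992, 0.1944]
eef_rot: [3.139, -0.06, -0.139]
ft_force: [0.2, -1.2, -4.0]
finger_gap: 0.0135
t15.95 pos [0.6127 0.2992 0.1944] rot [ 3.1392 -0.0602 -0.1388] F [ 0.193  -1.1609 -4.0427] gap 0.0135
shift cm [-2.8584 27.9186  0.338 ]
spin deg -11.114200229998211
```

View pics/w9.png

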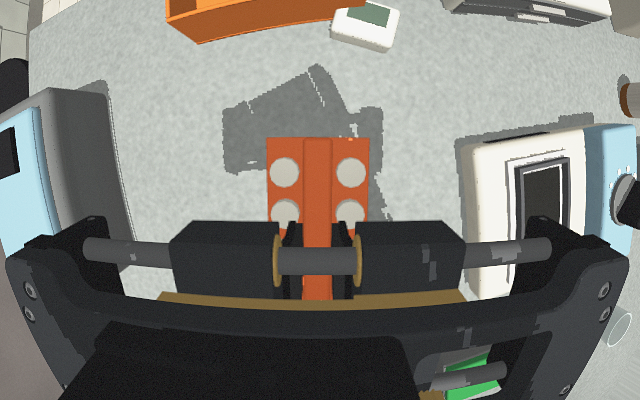

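View pics/s9.png

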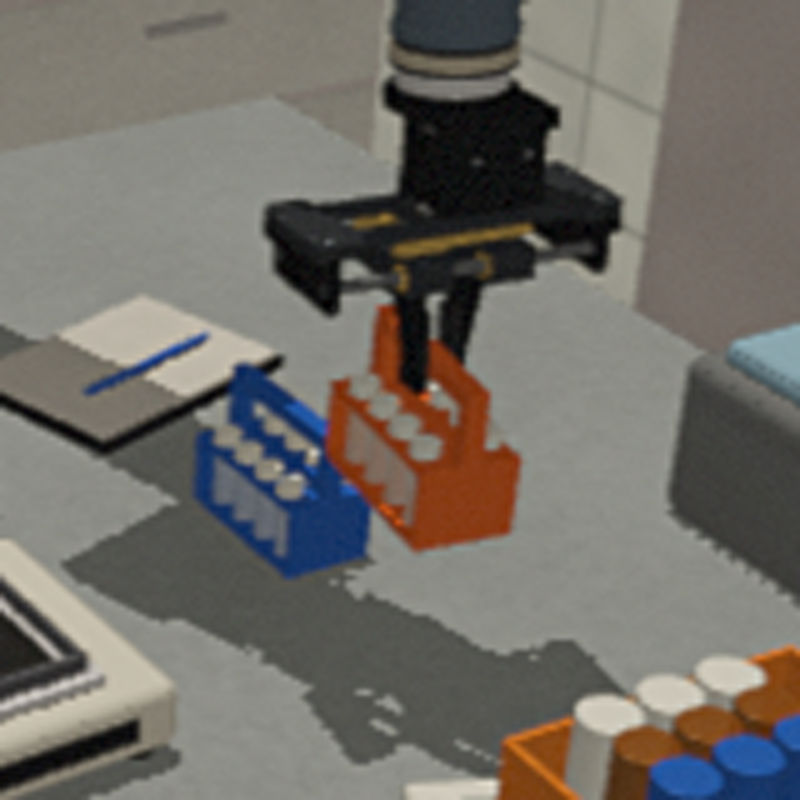

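```bash
python3 -m crank '[{"translation":[0,1,0],"spin":-2,"hand":1},{"translation":[-0.3,2,0],"spin":-3,"hand":1},{"translation":[-0.3,3,0],"spin":-3,"hand":1},{"translation":[-0.3,3.5,0],"spin":-3,"hand":1},{"translation":[-0.3,3.5,0],"spin":0,"hand":1}]' ;python3 -m crank '[{"translation":[-0.3,3.5,0],"spin":0,"hand":1},{"translation":[-0.3,3.5,0],"spin":0,"hand":1},{"translation":[0,3,0],"spin":0,"hand":1},{"translation":[0,2,0],"spin":0,"hand":1},{"translation":[0,1,0],"spin":0,"hand":1}]' ; python3 go.py .546 .0266 .19 .0552

```

```text
t: 16.47
position: [0.5943, 0.1735, 0.1866]
eef_rot: [3.13, -0.049, 0.074]
ft_force: [0.9, -0.3, -3.8]
finger_gap: 0.0136
t: 16.88
position: [0.5925, 0.033, 0.1809]
eef_rot: [3.129, -0.034, 0.072]
ft_force: [1.4, 1.3, -3.4]
finger_gap: 0.0138
t16.88 pos [0.5925 0.033  0.1809] rot [ 3.1291 -0.0342  0.072 ] F [ 1.3633  1.3497 -3.3826] gap 0.0138
shift cm [-4.6508  0.3144 -1.0696]
spin deg 0.9609310969529712
```

```bash
python3 -m crank '[{"translation":[-1,0,-0.2],"spin":1,"hand":1},{"translation":[-1.2,0,-0.2],"spin":0,"hand":1},{"translation":[-1.2,0,0],"spin":0,"hand":1},{"translation":[-0.8,0,0],"spin":0,"hand":1},{"translation":[0,0,0],"spin":0,"hand":1}]' ;python3 -m crank '[{"translation":[0,0,0],"spin":0,"hand":1},{"translation":[0,0,0],"spin":0,"hand":1},{"translation":[0,0,0],"spin":0,"hand":1},{"translation":[0,0,0],"spin":0,"hand":1},{"translation":[0,0,0],"spin":0,"hand":1}]' ; python3 go.py .546 .0266 .19 .0552
python3 - <<'E'
from h import *
from cell import arm
import pickle
c=arm.capture("wrist");pickle.dump(c,open("w10.pkl","wb"));cv2.imwrite("pics/w10.png",c["image"][:,:,::-1])
c=arm.capture("scene");pickle.dump(c,open("s10.pkl","wb"));crop(c["image"],260,120,420,260,5,"pics/s10.png")
c=arm.capture("top");pickle.dump(c,open("t10.pkl","wb"));crop(c["image"],230,120,390,260,5,"pics/t10.png")
E
```

```text
t: 17.3
position: [0.5479, 0.0278, 0.1788]
eef_rot: [3.132, -0.027, 0.047]
ft_force: [-0.9, 0.2, -3.4]
finger_gap: 0.0141
t: 17.72
position: [0.55, 0.0295, 0.1782]
eef_rot: [3.132, -0.029, 0.049]
ft_force: [-0.5, -0.7, -3.3]
finger_gap: 0.0135
t17.72 pos [0.55   0.0295 0.1782] rot [ 3.1324 -0.0292  0.0495] F [-0.4958 -0.6643 -3.2659] gap 0.0135
shift cm [-0.3843  0.2836 -1.1856]
spin deg -0.32940565835627594
```

View pics/w10.png

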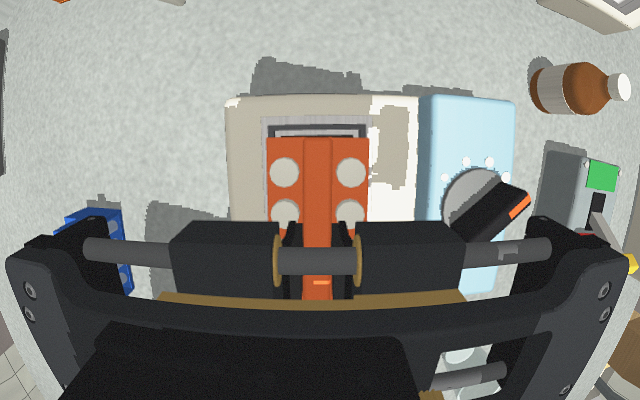

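View pics/s10.png

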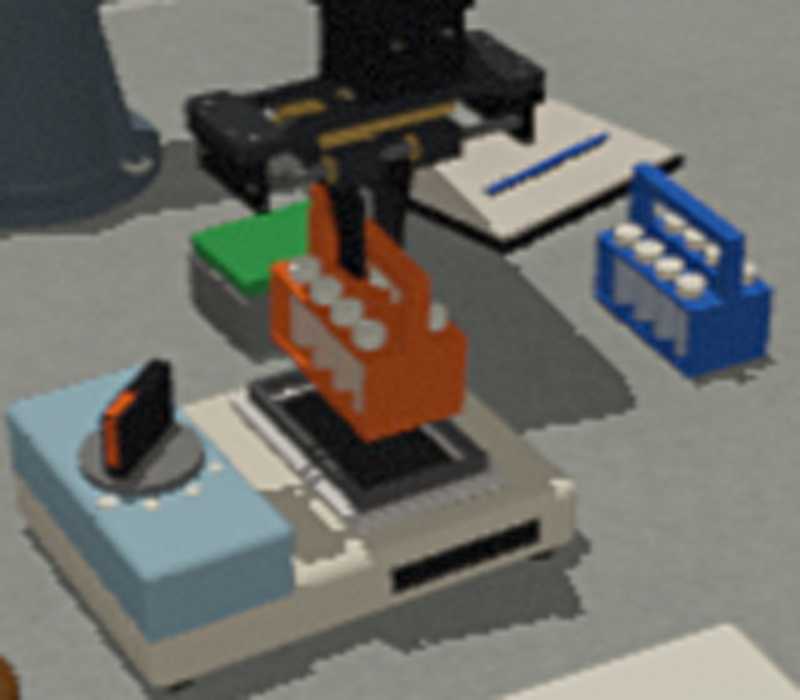

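View pics/t10.png

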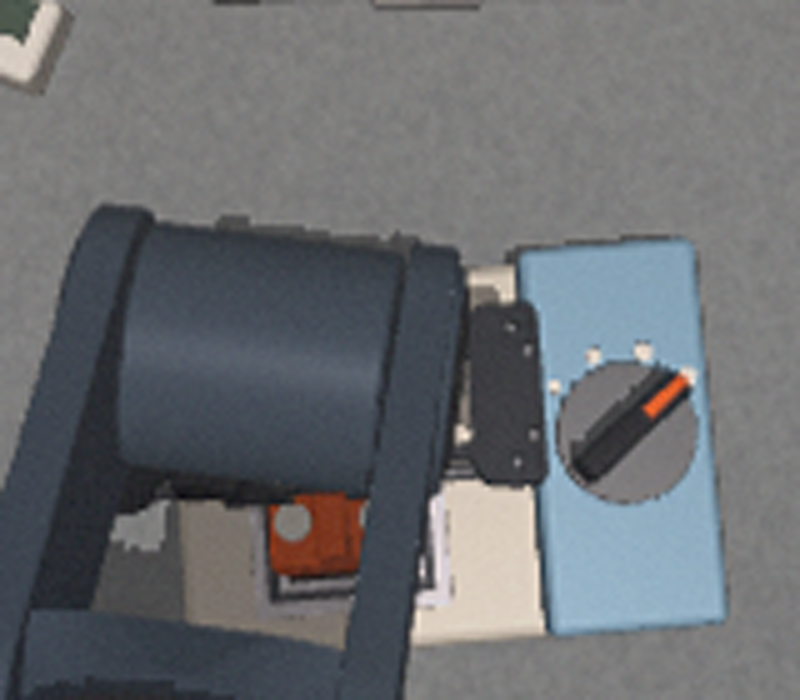

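```bash
python3 - <<'E'
from h import *
import pickle
for n in ["w8","w10"]:
    c=pickle.load(open(n+".pkl","rb"));crop(c["image"],250,70,390,230,4,f"pics/{n}c.png")
E
```

```text
(no output)
```

View pics/w8c.png

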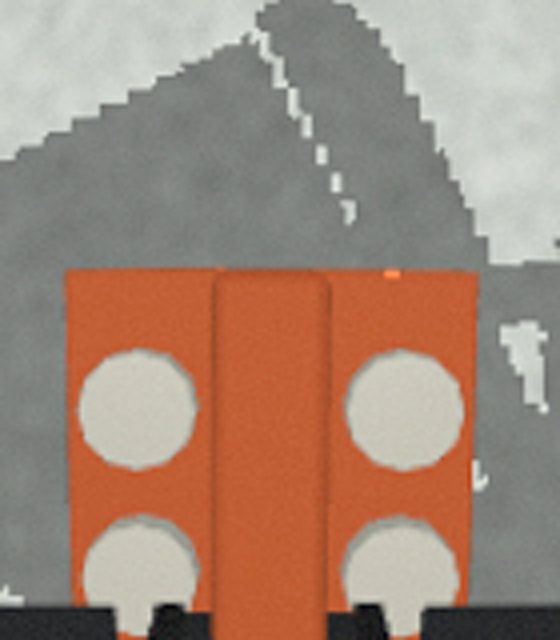

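View pics/w10c.png

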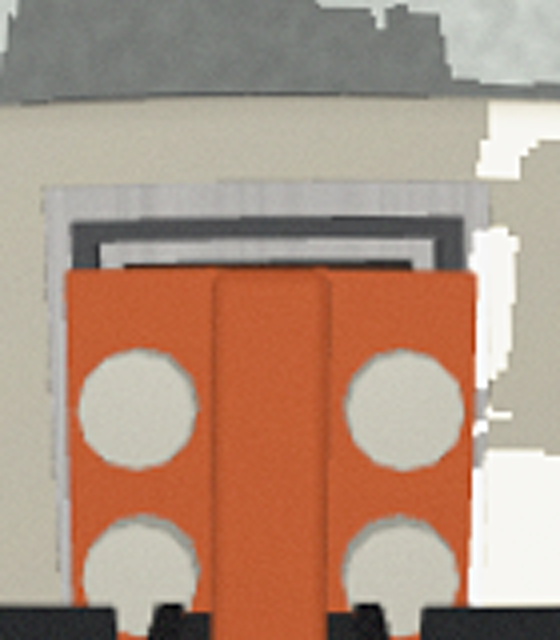

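```bash
python3 - <<'E'
from h import *
import pickle
np.set_printoptions(precision=4,suppress=True)
c=pickle.load(open("w8.pkl","rb"));e=wz(c,317.6,137.6,.1);print('bar far end',e,'centre',e[:2]-.06*np.array([np.cos(-.14),np.sin(-.14)]))
c=pickle.load(open("w10.pkl","rb"))
u=lambda x,y:(250+(x+.5)/4-.5,70+(y+.5)/4-.5)
a=wz(c,*u(72,222),.072);b=wz(c,*u(463,218),.072);d=b-a
yaw=np.arctan2(d[0],-d[1]);print('rim outer',a,b,np.linalg.norm(d),'yaw',yaw)
m=(a+b)/2;print('tray',m[:2]-.071*np.array([np.cos(yaw),np.sin(yaw)]))
a=wz(c,*u(100,242),.072);b=wz(c,*u(435,238),.072);print('inner',a,b,np.linalg.norm(a-b),(a+b)/2-.066*np.array([np.cos(yaw),np.sin(yaw),0]))
E
```

```text
bar far end [0.6844 0.2921 0.1   ] centre [0.625  0.3005]
rim outer [0.6118 0.0753 0.072 ] [ 0.6169 -0.0097  0.072 ] 0.08517537585980914 yaw 0.05953309994107943
tray [0.5435 0.0286]
inner [0.6076 0.069  0.072 ] [ 0.612  -0.0038  0.072 ] 0.07292095099773865 [0.5439 0.0287 0.072 ]
```

```bash
python3 -m crank '[{"translation":[-0.3,0.2,0.6],"spin":-0.3,"hand":1},{"translation":[0,0,0.6],"spin":0,"hand":1},{"translation":[0,0,0.6],"spin":0,"hand":1},{"translation":[0,0,0],"spin":0,"hand":1},{"translation":[0,0,0],"spin":0,"hand":1}]' ; python3 go.py .547 .0275 .137 .057
```

```text
t: 18.28
position: [0.547, 0.0267, 0.158]
eef_rot: [3.132, -0.028, 0.055]
ft_force: [0.6, 0.0, -4.5]
finger_gap: 0.0136
t18.28 pos [0.547  0.0267 0.158 ] rot [ 3.1322 -0.0284  0.0548] F [ 0.6106  0.0168 -4.5476] gap 0.0136
shift cm [-0.0569 -0.1015  2.0995]
spin deg -0.12415249564233463
```

```bash
python3 -m crank '[{"translation":[0,-0.1,0.4],"spin":0,"hand":1},{"translation":[0,0,0.4],"spin":0,"hand":1},{"translation":[0,0,0.4],"spin":0,"hand":1},{"translation":[0,0,0],"spin":0,"hand":1},{"translation":[0,0,0],"spin":0,"hand":1}]' ; python3 go.py .547 .0275 .137 .057
python3 - <<'E'
from h import *
from cell import arm
import pickle
c=arm.capture("wrist");pickle.dump(c,open("w11.pkl","wb"));crop(c["image"],200,60,440,230,3.3,"pics/w11.png")
c=arm.capture("scene");pickle.dump(c,open("s11.pkl","wb"));crop(c["image"],280,130,400,250,6,"pics/s11.png")
E
```

```text
t: 18.7
position: [0.5474, 0.0277, 0.1443]
eef_rot: [3.132, -0.028, 0.055]
ft_force: [0.0, -0.5, -3.3]
finger_gap: 0.0136
t18.70 pos [0.5474 0.0277 0.1443] rot [ 3.1324 -0.0278  0.0548] F [ 0.0425 -0.4734 -3.2631] gap 0.0136
shift cm [-0.0576  0.0107  0.7304]
spin deg -0.12824563677394096
```

View pics/w11.png

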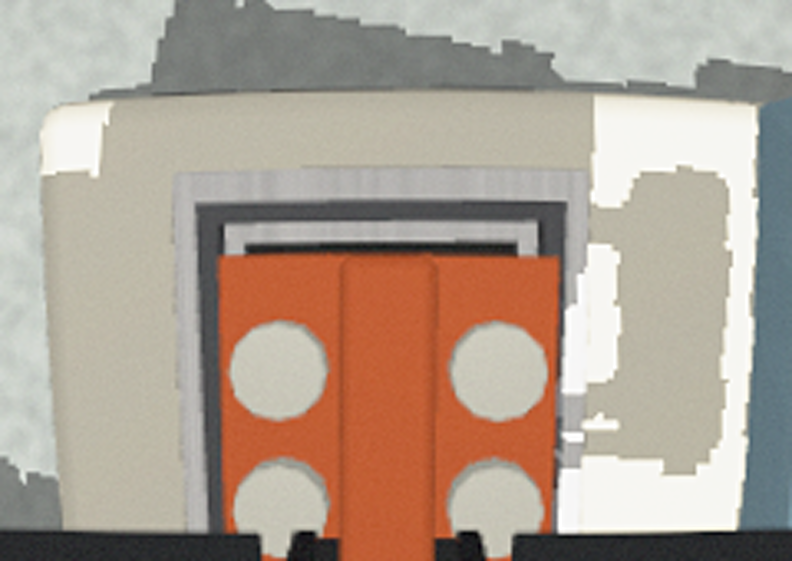

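View pics/s11.png

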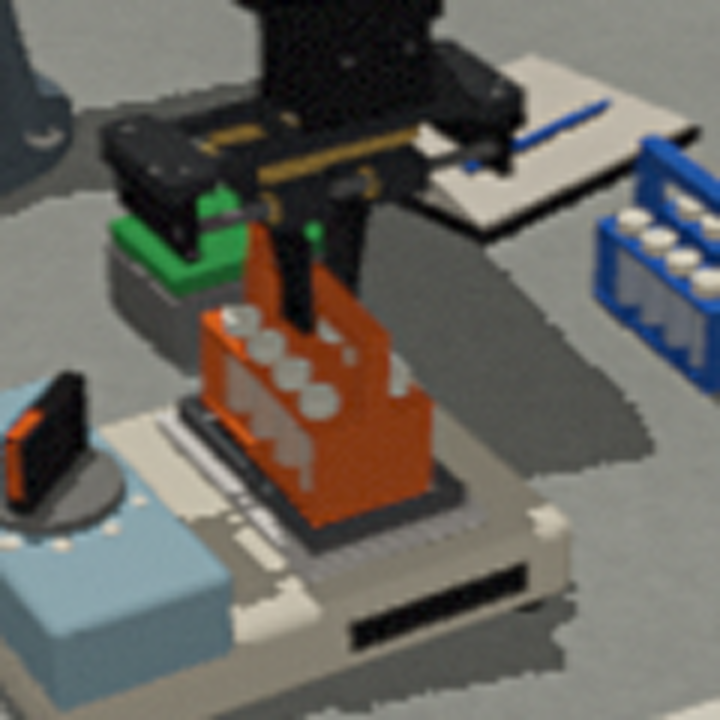

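```bash
python3 -m crank '[{"translation":[0,-0.1,0.3],"spin":0,"hand":1},{"translation":[0,0,0.2],"spin":0,"hand":1},{"translation":[0,0,0],"spin":0,"hand":1},{"translation":[0,0,0],"spin":0,"hand":1},{"translation":[0,0,0],"spin":0,"hand":1}]' ; python3 go.py .547 .0275 .137 .057
```

```text
t: 19.22
position: [0.548, 0.0287, 0.1396]
eef_rot: [3.132, -0.029, 0.055]
ft_force: [0.4, -0.4, -2.9]
finger_gap: 0.0137
t19.22 pos [0.548  0.0287 0.1396] rot [ 3.1321 -0.0295  0.0548] F [ 0.4221 -0.4166 -2.8788] gap 0.0137
shift cm [-0.1118  0.1161  0.2547]
spin deg -0.1259660580417594
```

```bash
python3 -m crank '[{"translation":[-0.1,0,0.2],"spin":0,"hand":1},{"translation":[0,0,0.2],"spin":0,"hand":1},{"translation":[0,0,0],"spin":0,"hand":1},{"translation":[0,0,0],"spin":0,"hand":1},{"translation":[0,0,0],"spin":0,"hand":1}]' ; python3 go.py .547 .0275 .137 .057
```

```text
t: 19.63
position: [0.5467, 0.0273, 0.1386]
eef_rot: [3.129, -0.03, 0.056]
ft_force: [0.6, 0.2, -3.2]
finger_gap: 0.0135
t19.63 pos [0.5467 0.0273 0.1386] rot [ 3.1292 -0.0304  0.0559] F [ 0.5612  0.2127 -3.18  ] gap 0.0135
shift cm [ 0.0274 -0.0181  0.1627]
spin deg -0.06285847564150715
```

```bash
python3 -m crank '[{"translation":[0,0,0.3],"spin":0,"hand":1},{"translation":[0,0,0.2],"spin":0,"hand":1},{"translation":[0,0,0],"spin":0,"hand":1},{"translation":[0,0,0],"spin":0,"hand":1},{"translation":[0,0,0],"spin":0,"hand":1}]' ; python3 go.py .547 .0275 .135 .057
```

```text
t: 20.05
position: [0.5447, 0.026, 0.1367]
eef_rot: [3.126, -0.027, 0.058]
ft_force: [-0.7, -0.9, -0.1]
finger_gap: 0.014
t20.05 pos [0.5447 0.026  0.1367] rot [ 3.1264 -0.0266  0.0576] F [-0.6825 -0.8752 -0.0897] gap 0.014
shift cm [ 0.2313 -0.1443  0.1777]
spin deg 0.03265957530816122
```

```bash
python3 -m crank '[{"translation":[0.1,-0.1,0.3],"spin":0,"hand":1},{"translation":[0,0,0.2],"spin":0,"hand":1},{"translation":[0,0,0],"spin":0,"hand":1},{"translation":[0,0,0],"spin":0,"hand":1},{"translation":[0,0,0],"spin":0,"hand":1}]' 10; python3 go.py .547 .0275 .135 .057
python3 - <<'E'
from h import *
from cell import arm
c=arm.capture("scene");crop(c["image"],280,130,400,250,6,"pics/s12.png")
E
```

```text
t: 20.47
position: [0.5462, 0.0249, 0.134]
eef_rot: [3.122, -0.026, 0.06]
ft_force: [-1.1, -1.7, 2.0]
finger_gap: 0.0142
t20.47 pos [0.5462 0.0249 0.134 ] rot [ 3.1216 -0.0264  0.0601] F [-1.0607 -1.7214  2.0464] gap 0.0142
shift cm [ 0.0998 -0.2539 -0.0981]
spin deg 0.17552132621347727
```

View pics/s12.png

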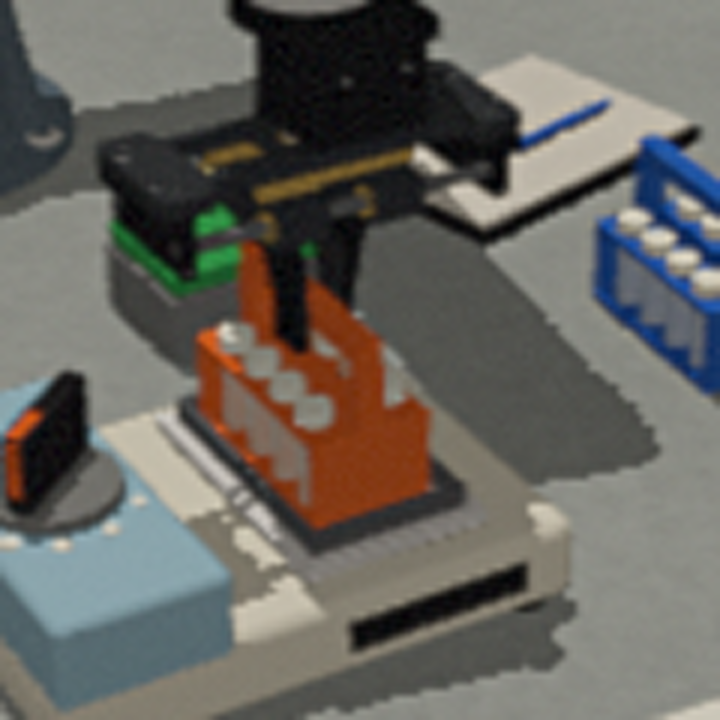

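```bash
python3 -m crank '[{"translation":[0,-0.1,0],"spin":0,"hand":0.6},{"translation":[0,0,0],"spin":0,"hand":0.5},{"translation":[0,0,0],"spin":0,"hand":0.3},{"translation":[0,0,0],"spin":0,"hand":0},{"translation":[0,0,0],"spin":0,"hand":0}]'; python3 -m crank '[{"translation":[0,0,0],"spin":0,"hand":-0.5},{"translation":[0,0,0],"spin":0,"hand":-0.5},{"translation":[0,0,0],"spin":0,"hand":-0.5},{"translation":[0,0,0],"spin":0,"hand":-0.5},{"translation":[0,0,0],"spin":0,"hand":-0.5}]'; python3 go.py .547 .0275 .135 .057
python3 - <<'E'
from h import *
from cell import arm
c=arm.capture("scene");crop(c["image"],280,130,400,250,6,"pics/s13.png")
c=arm.capture("wrist");crop(c["image"],200,60,440,230,3.3,"pics/w13.png")
E
```

```text
t: 20.93
position: [0.5473, 0.0264, 0.1334]
eef_rot: [3.122, -0.028, 0.06]
ft_force: [0.1, 0.8, 0.6]
finger_gap: 0.0341
t: 21.35
position: [0.5475, 0.0268, 0.1333]
eef_rot: [3.123, -0.029, 0.06]
ft_force: [0.7, 0.3, -0.4]
finger_gap: 0.063
t21.35 pos [0.5475 0.0268 0.1333] rot [ 3.1227 -0.0286  0.0598] F [ 0.6676  0.2834 -0.4119] gap 0.063
shift cm [-0.0416 -0.0723 -0.1722]
spin deg 0.16015458063273827
```

View pics/s13.png

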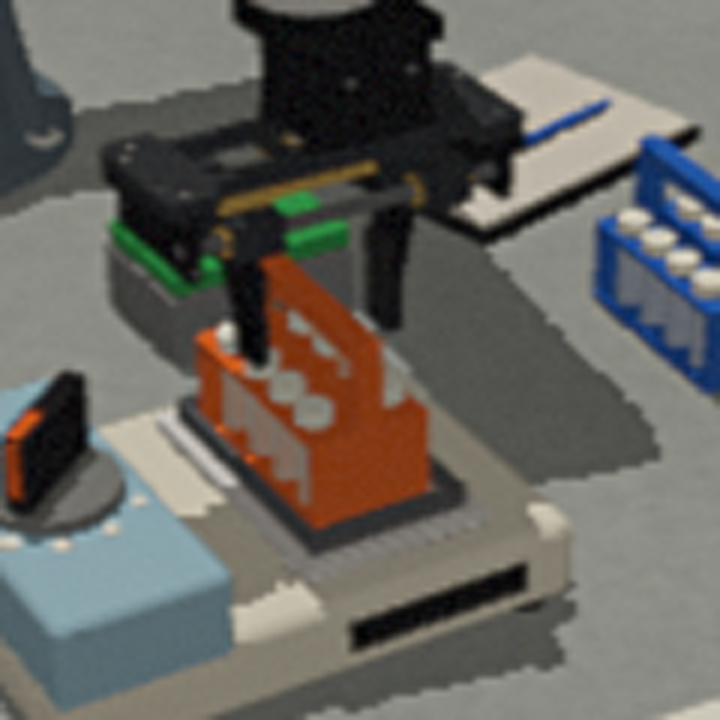

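View pics/w13.png

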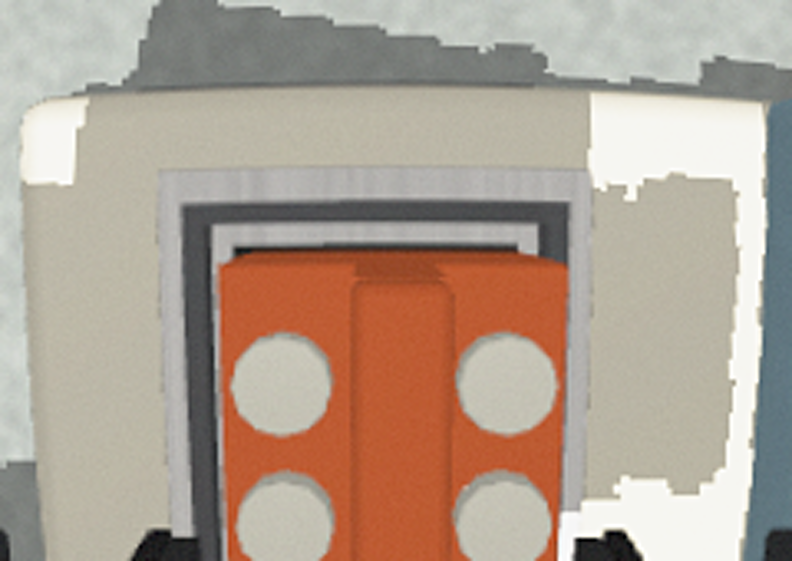

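```bash
python3 -m crank '[{"translation":[0,0,-0.5],"spin":0,"hand":-0.6},{"translation":[0,0,-1.5],"spin":0,"hand":-0.6},{"translation":[0,0,-2.5],"spin":0,"hand":-0.6},{"translation":[0,0,-3.5],"spin":0,"hand":-0.6},{"translation":[0,0,-3.5],"spin":0,"hand":-0.6}]'; python3 -m crank '[{"translation":[-2,0,-2],"spin":0,"hand":-1},{"translation":[-3,0,0],"spin":0,"hand":-1},{"translation":[-3,0,0],"spin":0,"hand":-1},{"translation":[-2,0,0],"spin":0,"hand":-1},{"translation":[0,0,0],"spin":0,"hand":-1}]'; python3 go.py .45 -.3325 .27 -.038
python3 - <<'E'
from h import *
from cell import arm
import pickle
c=arm.capture("wrist");pickle.dump(c,open("w14.pkl","wb"));crop(c["image"],240,50,440,200,4,"pics/w14.png")
E
```

```text
t: 21.87
position: [0.5383, 0.0292, 0.2448]
eef_rot: [3.127, -0.008, 0.059]
ft_force: [1.4, 0.3, 0.9]
finger_gap: 0.0696
t: 22.28
position: [0.4416, 0.0228, 0.2749]
eef_rot: [3.122, -0.032, 0.06]
ft_force: [-0.8, 0.4, 0.2]
finger_gap: 0.0859
t22.28 pos [0.4416 0.0228 0.2749] rot [ 3.1215 -0.0325  0.0602] F [-0.8249  0.3592  0.1673] gap 0.0859
shift cm [-1.3126 35.5042  1.1619]
spin deg 5.62729699075571
```

View pics/w14.png

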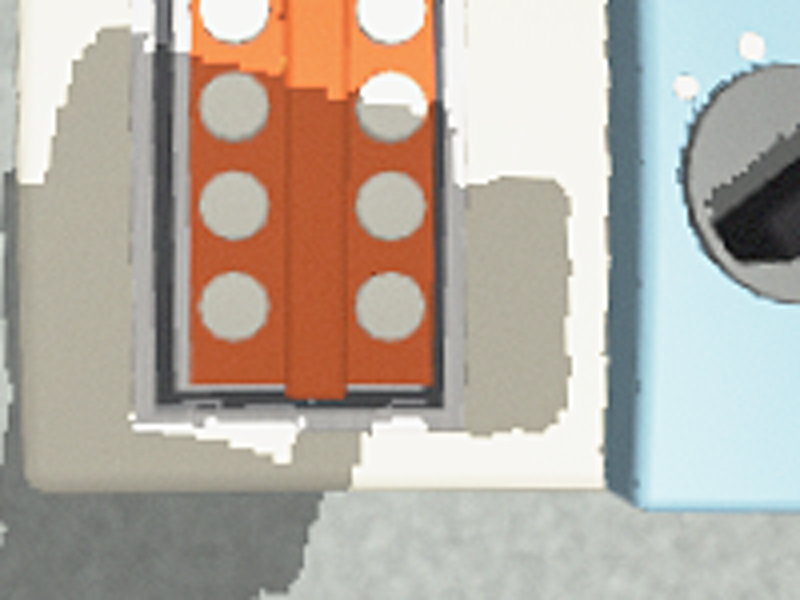

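```bash
python3 - <<'E'
from h import *
import pickle
c=pickle.load(open("w14.pkl","rb"));crop(c["image"],260,0,400,160,4.6,"pics/w14b.png")
E
```

```text
(no output)
```

View pics/w14b.png

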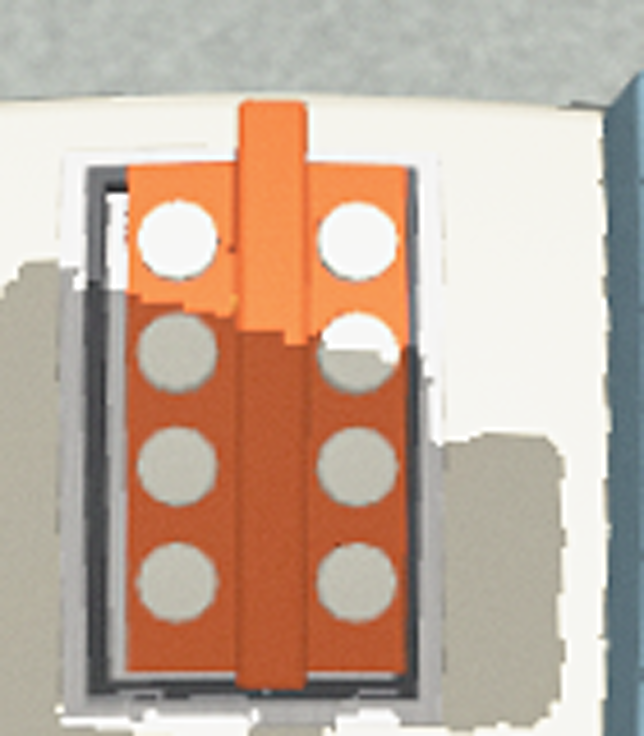

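```bash
python3 - <<'E'
from h import *
import pickle
np.set_printoptions(precision=4,suppress=True)
c=pickle.load(open("w14.pkl","rb"))
u=lambda x,y:(260+(x+.5)/4.6-.5,(y+.5)/4.6-.5)
a=wz(c,*u(272,101),.16);b=wz(c,*u(271,690),.16);print('bar',a,b,np.linalg.norm(a-b),(a+b)/2,np.arctan2(*(a-b)[[1,0]]))
P=[wz(c,*u(*p),.072) for p in[(88,168),(416,168),(416,697),(88,697)]];print('rim',np.array(P),np.mean(P,0),np.linalg.norm(P[0]-P[1]),np.linalg.norm(P[0]-P[3]))
Q=[wz(c,*u(*p),.112-.012) for p in[(127,668),(406,668)]];print(Q)
E
```

```text
bar [0.6019 0.0292 0.16  ] [0.4833 0.0223 0.16  ] 0.1187925591389946 [0.5426 0.0258 0.16  ] 0.058071721702681135
rim [[ 0.611   0.0748  0.072 ]
 [ 0.6164 -0.0096  0.072 ]
 [ 0.4766 -0.0181  0.072 ]
 [ 0.4718  0.0666  0.072 ]] [0.5439 0.0284 0.072 ] 0.08457874898371244 0.1394727380063231
[array([0.4818, 0.0549, 0.1   ]), array([ 0.4857, -0.0114,  0.1   ])]
```

```bash
python3 -m crank '[{"translation":[0,2,0],"spin":2.8,"hand":1},{"translation":[0,3.8,0],"spin":2.8,"hand":1},{"translation":[0,3.8,0],"spin":0,"hand":1},{"translation":[0,3.8,0],"spin":0,"hand":1},{"translation":[0,3.8,0],"spin":0,"hand":1}]'; python3 -m crank '[{"translation":[0,3.8,0],"spin":0,"hand":1},{"translation":[0,3.8,0],"spin":0,"hand":1},{"translation":[0,3.8,0],"spin":0,"hand":1},{"translation":[0,2,0],"spin":0,"hand":1},{"translation":[0,0,0],"spin":0,"hand":1}]'; python3 go.py .45 -.3325 .135 -.038
```

```text
t: 22.75
position: [0.4476, -0.1506, 0.2808]
eef_rot: [3.125, -0.048, -0.03]
ft_force: [0.7, 0.3, -0.5]
finger_gap: 0.0613
t: 23.17
position: [0.4499, -0.3052, 0.2846]
eef_rot: [3.115, -0.059, -0.037]
ft_force: [-0.4, -0.0, 0.2]
finger_gap: 0.0284
t23.17 pos [ 0.4499 -0.3052  0.2846] rot [ 3.1147 -0.0587 -0.0366] F [-0.359  -0.0249  0.197 ] gap 0.0284
shift cm [-0.7642  2.3234 15.0112]
spin deg 0.07857328833758787
```

```bash
python3 -m crank '[{"translation":[-0.4,1.2,2],"spin":0,"hand":1},{"translation":[-0.3,1.2,2.5],"spin":0,"hand":1},{"translation":[0,0,2.5],"spin":0,"hand":1},{"translation":[0,0,2],"spin":0,"hand":1},{"translation":[0,0,0],"spin":0,"hand":1}]'; python3 go.py .45 -.3325 .135 -.038
python3 - <<'E'
from h import *
from cell import arm
import pickle
c=arm.capture("scene");crop(c["image"],160,130,320,270,5,"pics/s15.png")
c=arm.capture("top");pickle.dump(c,open("t15.pkl","wb"));crop(c["image"],250,120,450,270,4,"pics/t15.png")
E
```

```text
t: 23.58
position: [0.4539, -0.3388, 0.1937]
eef_rot: [3.108, -0.068, -0.04]
ft_force: [0.2, 0.1, -0.1]
finger_gap: 0.0017
t23.58 pos [ 0.4539 -0.3388  0.1937] rot [ 3.1082 -0.0684 -0.0398] F [ 0.2491  0.1481 -0.1241] gap 0.0017
shift cm [-0.8182 -0.8076  5.8064]
spin deg -0.10175279911517825
```

View pics/s15.png

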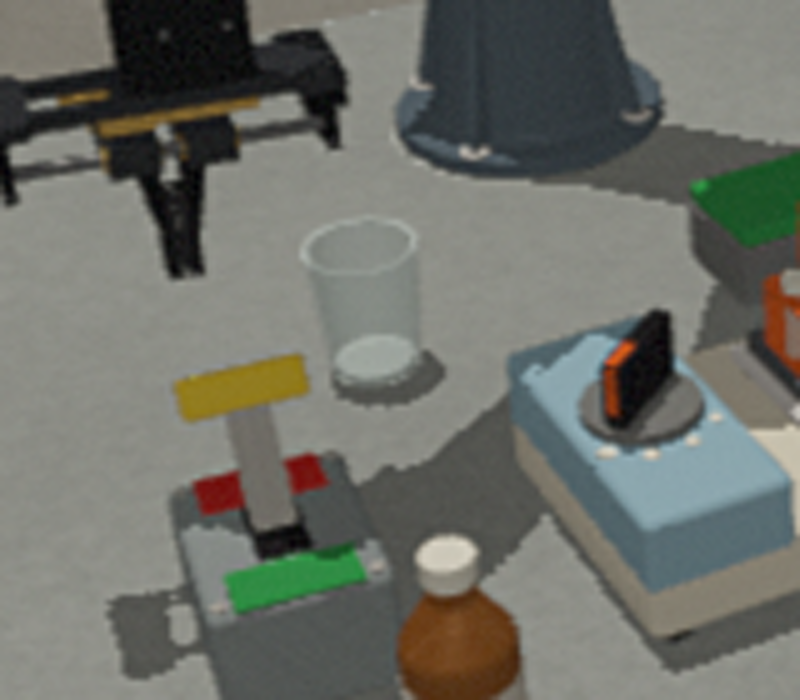

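View pics/t15.png

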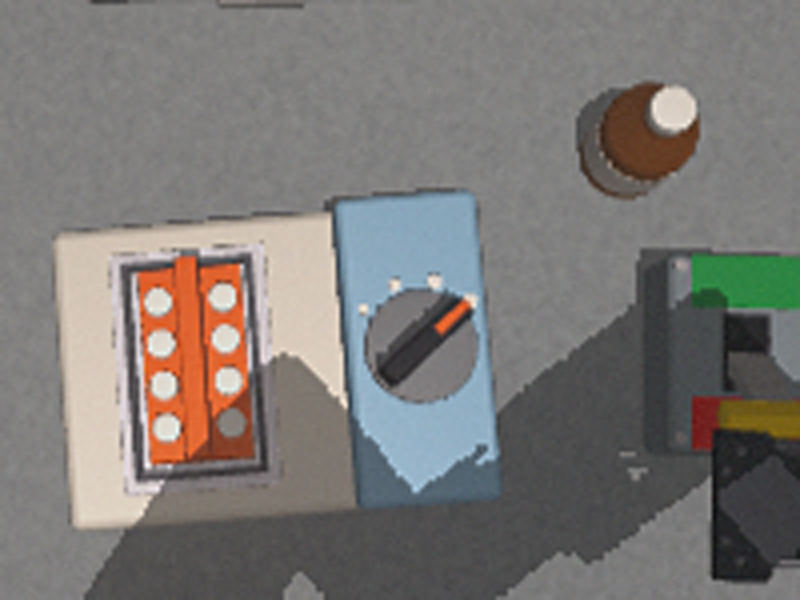

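```bash
python3 -m crank '[{"translation":[-0.4,-0.8,2],"spin":0,"hand":1},{"translation":[-0.4,0,2],"spin":0,"hand":1},{"translation":[0,0,1.3],"spin":0,"hand":1},{"translation":[0,0,0],"spin":0,"hand":1},{"translation":[0,0,0],"spin":0,"hand":1}]'; python3 go.py .545 -.3325 .135 -.038
```

```text
t: 24.1
position: [0.4586, -0.3365, 0.1509]
eef_rot: [3.092, -0.086, -0.034]
ft_force: [0.5, -0.0, 0.3]
finger_gap: 0.0007
t24.10 pos [ 0.4586 -0.3365  0.1509] rot [ 3.0916 -0.0857 -0.0339] F [ 0.5214 -0.0231  0.293 ] gap 0.0007
shift cm [ 8.451  -0.8031  2.2852]
spin deg 0.23461630724404406
```

```bash
python3 -m crank '[{"translation":[0,-0.3,1],"spin":0,"hand":1},{"translation":[0,0,0.3],"spin":0,"hand":1},{"translation":[1,0,0],"spin":0,"hand":1},{"translation":[1,0,0],"spin":0,"hand":1},{"translation":[1,0,0],"spin":0,"hand":1}]'; python3 go.py .545 -.3325 .135 -.038
```

```text
t: 24.52
position: [0.4914, -0.3357, 0.1448]
eef_rot: [3.087, -0.087, -0.033]
ft_force: [-2.0, -0.3, 1.4]
finger_gap: 0.0006
t24.52 pos [ 0.4914 -0.3357  0.1448] rot [ 3.0875 -0.0868 -0.0333] F [-1.9932 -0.3187  1.4209] gap 0.0006
shift cm [ 5.239  -0.5737  1.4076]
spin deg 0.2709566732967323
```

```bash
python3 -m crank '[{"translation":[1,0,0],"spin":0,"hand":1},{"translation":[1,0,0],"spin":0,"hand":1},{"translation":[1,0,0],"spin":0,"hand":1},{"translation":[1,0,0],"spin":0,"hand":1},{"translation":[1,0,0],"spin":0,"hand":1}]'; python3 go.py .545 -.3325 .135 -.038
python3 - <<'E'
from h import *
from cell import arm
c=arm.capture("scene");crop(c["image"],160,130,320,270,5,"pics/s16.png")
E
```

```text
t: 24.93
position: [0.5507, -0.3385, 0.1519]
eef_rot: [3.084, -0.094, -0.033]
ft_force: [0.3, -0.3, -0.2]
finger_gap: 0.0003
t24.93 pos [ 0.5507 -0.3385  0.1519] rot [ 3.0837 -0.094  -0.0325] F [ 0.3263 -0.2607 -0.1617] gap 0.0003
shift cm [-0.7406 -0.6695  1.5901]
spin deg 0.3151210887480104
```

View pics/s16.png

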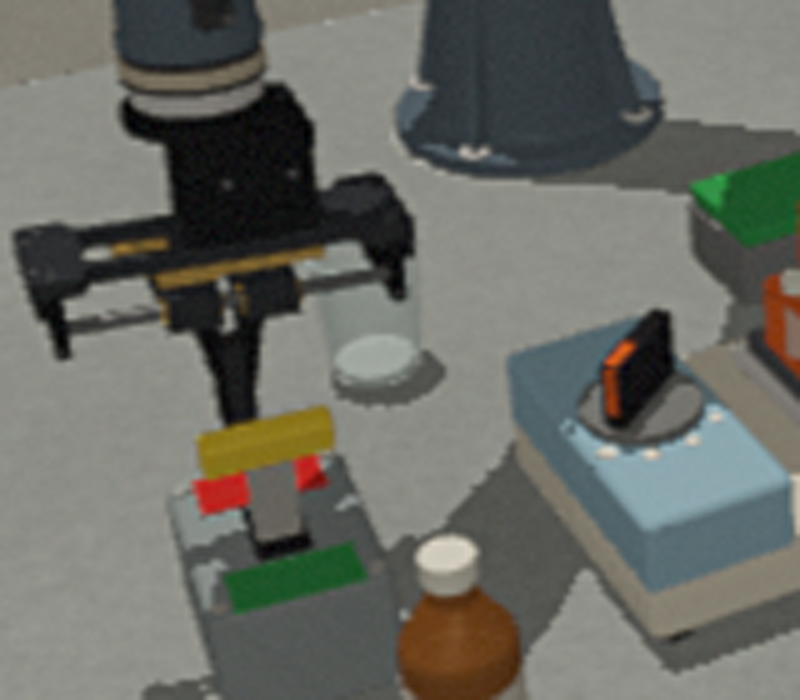

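Falling over toward green. I push slightly on, then retreat up.

```bash
python3 -m crank '[{"translation":[0.8,0,0],"spin":0,"hand":1},{"translation":[-1,0,0],"spin":0,"hand":1},{"translation":[-1.5,0,0],"spin":0,"hand":1},{"translation":[0,0,-2.5],"spin":0,"hand":1},{"translation":[0,0,-3],"spin":0,"hand":1}]'; python3 -m crank '[{"translation":[-2,0,-3],"spin":0,"hand":1},{"translation":[-3,0,-2],"spin":0,"hand":1},{"translation":[-3,0,0],"spin":0,"hand":1},{"translation":[0,0,0],"spin":0,"hand":1},{"translation":[0,0,0],"spin":0,"hand":1}]';python3 go.py
python3 - <<'E'
from h import *
from cell import arm
c=arm.capture("scene");crop(c["image"],160,130,460,290,2.66,"pics/s17.png")
c=arm.capture("top");crop(c["image"],150,100,480,300,2.4,"pics/t17.png")
E
```

```text
t: 25.4
position: [0.5326, -0.3323, 0.2001]
eef_rot: [3.088, -0.093, -0.028]
ft_force: [0.1, -1.3, 1.7]
finger_gap: 0.0005
t: 25.82
position: [0.4476, -0.3283, 0.2504]
eef_rot: [3.078, -0.104, -0.026]
ft_force: [0.3, -0.2, 0.4]
finger_gap: 0.0007
t25.82 pos [ 0.4476 -0.3283  0.2504] rot [ 3.0783 -0.1042 -0.0257] F [ 0.3054 -0.2457  0.4002] gap 0.0007
```

View pics/s17.png

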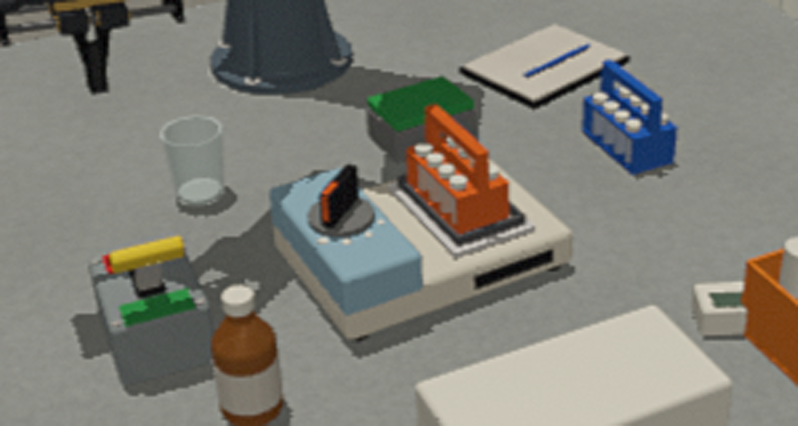

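View pics/t17.png

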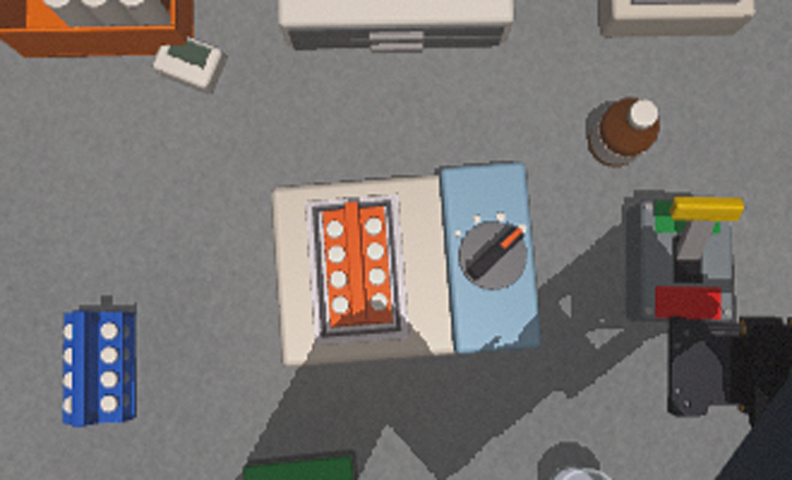

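```bash
python3 - <<'E'
from fit import *
from cell import arm
c=arm.capture("scene");im=c["image"].copy()
t=arm.capture("top");it=t["image"].copy()
im=cv2.resize(im[:,:,::-1],None,fx=6,fy=6,interpolation=cv2.INTER_CUBIC);it=cv2.resize(it[:,:,::-1],None,fx=6,fy=6,interpolation=cv2.INTER_CUBIC)
p=(.5426,.0258,.057)
for z,col in((.16,(255,0,0)),(.172,(0,255,0))):
  for C_,I in((c,im),(t,it)):
    q=np.array([proj(C_,loc(p,(x,y,z))) for x,y in((.06,.007),(.06,-.007),(-.06,-.007),(-.06,.007))])
    cv2.polylines(I,[((q+.5)*6).astype(int)],True,col,1)
cv2.imwrite("pics/f1.png",im[155*6:235*6,300*6:380*6]);cv2.imwrite("pics/f2.png",it[165*6:260*6,260*6:360*6])
E
```

```text
(no output)
```

View pics/f1.png

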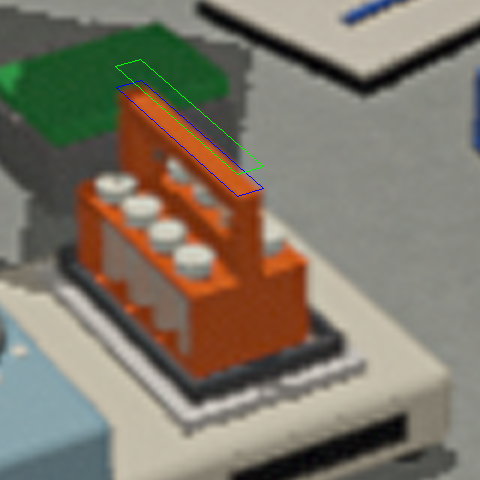

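View pics/f2.png

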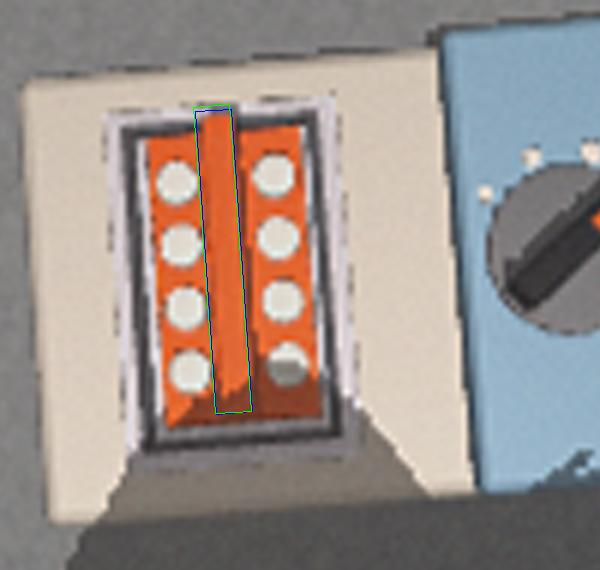

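```bash
python3 - <<'E'
from cell import arm
print(arm.close_job())
E
```

```text
the job is handed in; nothing more can be done
None
```

The job is done and handed in at about 26 s of the 72 s. `close_job` gives no verdict, so the checks below are my own.

I pushed the handle over to red and turned the selector from the second dot to the fourth. I then set the orange rack in the tray, threw the handle back to green and withdrew the arm.

**Last checks, from the pictures taken just before hand-in:**
- **Handle:** it leans to the green side, and the arm is clear of everything.
- **Selector:** the pointer is on the fourth dot. The gripper turned it about 1.2 rad with the bar held.
- **Orange rack:** its centre is about 3 mm from the tray centre and nearly parallel to it. In the scene view, its height matches the tray floor rather than the rim.
- **Blue rack and bottle:** both look unmoved and upright.

**Not as planned:**
- **Gripper tilt:** relative moves made the gripper's tilt drift, up to about 0.1 rad late in the run.
- **Rack tilt when lowered:** because of the drift, the rack was tilted by about 0.045 rad going into the tray. It levelled on the tray floor as I pressed it down lightly and let go.
- **Camera differences:** the camera estimates of the rack and tray positions differed by 2 to 4 mm, which the 6 mm clearance all round covered.

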